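# Pack up the toolbox after the boiler service

### The job

Pack up after the boiler service: take the spirit level off the open toolbox and lay it wholly on the black rubber mat, put every brass and copper fitting on the bench into the toolbox's open bay on the hinge side, and slide the scraper's blade edgewise down into the wooden slot, fully home, with its handle lying on the rest towards the robot. Only when all this is packed, push the lid from behind past upright and let go, so that it falls shut by its own weight; do not carry or press it down. Leave the green cover, the tin and the mug alone.

Things in the scene. Friction and masses are not known exactly. Their poses are not given: they have to be found in the camera images.
- toolbox: Open grey toolbox fixed to the bench, 260 (own x) x 240 (y) x 80 high (all in mm), walls and floor 5. Origin: centre of its underside; +x roughly away from the robot, lid hinged along the -y rim (robot's right). A low wall along x (5 thick, at y +17.5, top at z 40) parts the bay on the hinge side from the tool side (y 20..115), floored by a wooden rest, top at z 30.
- bay (a point): Centre of the floor of the toolbox's open bay: bay 250 along toolbox x, 130 along y (toolbox y -115..15); this point at toolbox (0, -50, 5).
- slot (a point): Middle of the bottom of the scraper slot, at toolbox (72.5, 67.5, 30), on the rest. The slot is 9 wide, runs along toolbox x, between two wooden cheeks 75 long (toolbox x 35..110), 15 thick, 28 high; open above and at both ends. The handle lies on the free part of the rest, x -125..35. Blade centred in the slot: blade_mid about 8 nearer the robot than this.
- lid (a joint): Lid angle, rad: 0 shut, 1.57 upright, 1.95 the stop where it starts, leaning back away from the box, free edge 300 above the bench. No spring, little friction: on either side of upright it falls by its own weight (0.5 kg), and swings shut in about 1 s. Pushing it over from behind takes about 1 to 2 N at its free edge.
- lid_edge (a point): Middle of the lid's free edge, 240 from the hinge; the lid is a plate 260 x 240, 10 thick.
- lid_hinge (a point): Middle of the hinge line, on the toolbox's -y rim (own y -120, z 80). The hinge runs along the toolbox's x.
- level: Aluminium spirit level, a bar 312 (own x) x 28 (y) x 45 (z), about 0.3 kg, black end caps. Origin: centre of its underside. Starts lying lengthwise (along the toolbox's x) across the two end walls of the open toolbox, underside 80 above the bench.
- level_a (a point): Centre of the level's +x end (155 from its middle, 22 above its underside).
- level_b (a point): Centre of the level's -x end.
- mat: Black rubber mat fixed to the bench on the robot's left, 370 (own x) x 110 (own y) x 3 thick. Origin: centre of its underside; own x roughly away from the robot.
- scraper: Flat cleaning scraper, about 0.16 kg, standing on its long edge on the bench. Dark wooden handle 100 (own x) x 44 (y) x 32 (z); from its +x end sticks out a steel blade 90 long, 30 high and 5 thick, upright like a fin, its lower edge level with the handle's underside. Origin: centre of the handle's underside; balance point about 20 from it towards the blade. Blade starts pointing away from the robot.
- blade_mid (a point): Middle of the blade's lower edge, 95 ahead (+x) of the scraper's origin.
- valve_a: Brass straight valve lying down: square body 32 wide (own y) and high, 30 long, pipe ends 27 in diameter to 58 over all along own x; 0.2 kg. May be absent. Origin: centre of its underside.
- valve_b: Another valve, the same as valve_a. May be absent. Origin: centre of its underside.
- union: Large brass hexagon nut standing on its face, 44 across flats (flats at own +-y), 22 high, with a round collar 37 in diameter on top, 32 high in all. May be absent. Origin: centre of its underside.
- bush: Small brass hexagon bush, 36 across flats (flats at own +-y), 20 high, with a round collar 30 in diameter on top, 28 high in all. May be absent. Origin: centre of its underside.
- tee: Copper tee lying flat: tube 24 in diameter, 56 long along own x, and a branch of the same diameter along own +y that ends 30 from the tube's axis (so it spans y -12..30). May be absent. Origin: on the bench under the point where the axes meet, the axes being 12 above it.
- cover: Bystander: green open plastic-like control cover, 120 x 180 x 45 (70 at a tab). Not to be disturbed.
- tin: Bystander: steel tin, 70 in diameter, 85 high.
- mug: Bystander: white mug, 80 in diameter, 90 high.
Things that resemble listed ones, but are neither listed nor needed, are in the scene too. What is shaped like the union but blue or pink is not meant.

How it is judged:
On the way, in this order (a step that is already met when the one before it is completed fails the run):
1. with the lid still open: the level lies on the mat, all fittings lie in the bay and the scraper is home in its slot (value of joint lid above 1.5 rad and x of level_a in the frame of mat between -0.185 and 0.185 m and y of level_a in the frame of mat between -0.055 and 0.055 m and height (world z) of each of level_a, level_b below 0.04 m and x of level_b in the frame of mat between -0.185 and 0.185 m and y of level_b in the frame of mat between -0.055 and 0.055 m and x of valve_a in the frame of toolbox between -0.126 and 0.126 m and y of valve_a in the frame of toolbox between -0.116 and 0.02 m and z of valve_a in the frame of toolbox between 0 and 0.075 m and x of valve_b in the frame of toolbox between -0.126 and 0.126 m and y of valve_b in the frame of toolbox between -0.116 and 0.02 m and z of valve_b in the frame of toolbox between 0 and 0.075 m and x of union in the frame of toolbox between -0.126 and 0.126 m and y of union in the frame of toolbox between -0.116 and 0.02 m and z of union in the frame of toolbox between 0 and 0.075 m and x of bush in the frame of toolbox between -0.126 and 0.126 m and y of bush in the frame of toolbox between -0.116 and 0.02 m and z of bush in the frame of toolbox between 0 and 0.075 m and x of tee in the frame of toolbox between -0.126 and 0.126 m and y of tee in the frame of toolbox between -0.116 and 0.02 m and z of tee in the frame of toolbox between 0 and 0.075 m and x of blade_mid in the frame of toolbox between 0.04 and 0.085 m and y of blade_mid in the frame of toolbox between 0.0605 and 0.0745 m and z of blade_mid in the frame of toolbox below 0.036 m and z of scraper in the frame of toolbox below 0.04 m and angle between the x axis of scraper and the x axis of toolbox, either way round below 0.12 rad and linear speed of each of valve_a, valve_b, union, bush, tee, level, scraper below 0.02 m/s), for 0.2 s.
2. the lid has fallen shut (value of joint lid below 0.05 rad), for 0.2 s.
At the end, for the whole second after the job is handed in: Lid shut (within 0.05 rad); level on the mat, both ends over it; every fitting present in the open bay; scraper blade home in the slot (edge within 6 mm of the rest, blade middle 40 to 85 mm beyond the box centre), handle on the rest; all at rest (x of level_a in the frame of mat between -0.185 and 0.185 m and y of level_a in the frame of mat between -0.055 and 0.055 m and height (world z) of each of level_a, level_b below 0.04 m and x of level_b in the frame of mat between -0.185 and 0.185 m and y of level_b in the frame of mat between -0.055 and 0.055 m and x of valve_a in the frame of toolbox between -0.126 and 0.126 m and y of valve_a in the frame of toolbox between -0.116 and 0.02 m and z of valve_a in the frame of toolbox between 0 and 0.075 m and x of valve_b in the frame of toolbox between -0.126 and 0.126 m and y of valve_b in the frame of toolbox between -0.116 and 0.02 m and z of valve_b in the frame of toolbox between 0 and 0.075 m and x of union in the frame of toolbox between -0.126 and 0.126 m and y of union in the frame of toolbox between -0.116 and 0.02 m and z of union in the frame of toolbox between 0 and 0.075 m and x of bush in the frame of toolbox between -0.126 and 0.126 m and y of bush in the frame of toolbox between -0.116 and 0.02 m and z of bush in the frame of toolbox between 0 and 0.075 m and x of tee in the frame of toolbox between -0.126 and 0.126 m and y of tee in the frame of toolbox between -0.116 and 0.02 m and z of tee in the frame of toolbox between 0 and 0.075 m and x of blade_mid in the frame of toolbox between 0.04 and 0.085 m and y of blade_mid in the frame of toolbox between 0.0605 and 0.0745 m and z of blade_mid in the frame of toolbox below 0.036 m and z of scraper in the frame of toolbox below 0.04 m and angle between the x axis of scraper and the x axis of toolbox, either way round below 0.12 rad and linear speed of each of valve_a, valve_b, union, bush, tee, level, scraper below 0.02 m/s and value of joint lid below 0.05 rad); the robot touches nothing.
It fails at once if the robot pushes or carries the lid on its way down (below 0.8 rad) instead of letting it fall (value of joint lid between 0.06 and 0.8 rad and contact force between any of the fingers, the arm and lid above 1 N).
It fails at once if the cover is moved more than 40 mm (distance of cover from where it was at the start of the episode above 0.04 m).
It fails at once if the tin is moved more than 40 mm (distance of tin from where it was at the start of the episode above 0.04 m).
It fails at once if the mug is moved more than 40 mm (distance of mug from where it was at the start of the episode above 0.04 m).
Of valve_a, valve_b, union, bush, tee only 3 to 5 are there at a start; the rules pass over those that are not, and their reading is None.
At some moment in a run one of valve_a, valve_b, union, bush, tee may be knocked a few centimetres aside while the robot is not near it.
Once in a run the grip may slacken for a moment while it holds something.
It also fails if it takes over 210 s, if anything falls off the work surface, if the arm or the gripper's body presses on something with over 40 N, if the wrist force passes 120 N, or if a joint passes its speed limit or range.

### The arm

A 6-joint arm with a two-finger parallel gripper is mounted at the origin on the work surface. World frame = base frame: x ahead of the robot, y to its left, z up, the work surface at z = 0. Lengths are in m, angles in rad, forces in N, time in s.
With the tool pointing down it reaches from about 0.325 to 0.85 m from the base axis. Payload 4.4 kg.
Tool frame: the origin (TCP) lies at the very end of the fingers, on their centre line; the grasp point (between the pads) lies 19 mm behind it; z points along the fingers, y is the direction in which the jaws open and shut (so a half turn about z gives the same grasp; the last joint's range is limited). The gripper opens to 94 mm and grips with 3 to 60 N. Pads are 16 mm wide; open, the fingers measure 119 mm over their backs; the gripper's body (75 mm by 177 mm) begins 78 mm behind the grasp point.
Start: joints at [-1.27, 0.207, 1.542, -0, 1.393, -0.15], TCP at [0.251, -0.518, 0.167] pointing down, gripper open.
Joint ranges: [-2.73, 2.73], [-0.86, 2.22], [0.23, 2.46], [-1.11, 4.25], [0.08, 2.63], [-2.82, 2.82]. Speed limits (rad/s): [2.79, 2.79, 3.14, 3.14, 3.14, 3.14].

### API

Orientations are given as a unit quaternion [x, y, z, w].
In Python, from rig import env gives the robot as it stands.
- The arm moves only by the shell command python3 -m jog 'ROWS'. ROWS is JSON, one flat list of numbers, 7 for each row, row after row: the shift along the tool's x, y, z in m, then the turn, a rotation vector about the tool's x, y, z in rad, then the finger opening in m, from 0 to 0.094. A call has 1 to 12 rows; each row is the pose to reach, as a shift and turn from the pose measured when the call began, along the tool's axes at that moment; what a row does not reach only later rows make up. A row lasts 1/8 s, in which the tool goes at most 62.5 mm and 10.7 degrees, less where a joint would pass 70% of its speed; a pose out of reach is approached as far as the arm can. A call with a gripper value outside its range is refused whole. The fingers move at their own pace and stop on an object; the grip force is fixed at half the most. Time passes only in rows, so rows that repeat a pose let the fingers close. It gives the time, the measured TCP pose, the force and the opening at its end, in the units of the state.
- env.get_state(): the state, without advancing time (a new reading comes with each control period).
- env.read_camera(name): name is "side" or "top"; returns (picture, depth): 480x640x3 uint8, blue, green, red; 480x640 float32, m along the optical axis (not along the pixel's ray), 0 where there is no reading.
- env.camera_params(name): a dict with "camera_matrix" (3x3 intrinsics, pixels), "extrinsics" (4x4, takes a point from camera to world coordinates). Camera axes: x right, y down, z forward; pixel columns grow to the right and rows downward; lengths in m; the calibration is good to about 2 mm. A picture is of the moment at which its call begins. camera_params takes no time and is no camera call.
- env.job_done(): hands the job in, once; it reports no verdict.
The state is a dict: "t": time; "joint_pos": joint angles; "joint_vel": joint speeds; "joint_torque": joint torques, N m; "position": TCP position; "eef_rot": TCP orientation; "wrist_force": force on the tool from outside, world axes, zero at the start; "wrist_torque": the same for the moment, N m; "grip_width": finger opening in m.
Only numpy, scipy, OpenCV 4.12 (cv2) and the standard library are available. Lean on these libraries where they do the work, as an engineer would, in place of code of your own. Each camera call takes 0.05 s, during which the arm holds its last target. There are 200 camera calls.

## Working session

There is one attempt and no reset: what is moved stays moved. The work goes in short steps, Python scripts to look and compute and a shell command to move; the robot and the scene stay as the last step left them, time stands still between calls to the robot, and variables do not carry over. Pictures are saved under pics/ and viewed, about 12 in all and at most 16, crops included, and the job is handed in when it is done.

```bash
ls; mkdir -p pics
cat > h.py <<'E'
import numpy as np,cv2,sys
sys.path.insert(0,'.')
from rig import env
from scipy.spatial.transform import Rotation as R
def P(n):
    p=env.camera_params(n);return np.array(p['camera_matrix']),np.array(p['extrinsics'])
def ray(n,u,v,z):
    K,E=P(n);d=E[:3,:3]@np.linalg.solve(K,[u,v,1.]);o=E[:3,3];return o+d*(z-o[2])/d[2]
def cloud(n,depth):
    K,E=P(n);v,u=np.mgrid[:480,:640];c=np.stack([(u-K[0,2])/K[0,0]*depth,(v-K[1,2])/K[1,1]*depth,depth],-1)
    return c@E[:3,:3].T+E[:3,3]
def proj(n,p):
    K,E=P(n);c=(np.array(p)-E[:3,3])@E[:3,:3];q=c@K.T;return q[...,:2]/q[...,2:]
def snap(n,f=None):
    a,d=env.read_camera(n)
    if f: cv2.imwrite('pics/'+f,a)
    return a,d
E
python3 - <<'E'
from h import *
for n in('top','side'):
    a,d=snap(n,n+'0.png');np.savez(n+'0.npz',a=a,d=d);K,E=P(n);print(n,K.round(1).tolist(),E.round(3).tolist(),(d>0).mean())
s=env.get_state();print(s)
E
```

```text
pics
top [[545.5, 0.0, 325.5], [0.0, 545.5, 238.5], [0.0, 0.0, 1.0]] [[-0.015, -0.988, 0.154, 0.437], [-1.0, 0.018, 0.017, 0.037], [-0.019, -0.153, -0.988, 1.046], [0.0, 0.0, 0.0, 1.0]] 0.9960091145833333
side [[441.9, 0.0, 321.8], [0.0, 441.9, 239.4], [0.0, 0.0, 1.0]] [[1.0, -0.016, 0.016, 0.544], [-0.023, -0.768, 0.64, -0.559], [0.002, -0.64, -0.768, 0.797], [0.0, 0.0, 0.0, 1.0]] 0.99587890625
{'t': 0.1, 'joint_pos': array([-1.27053963e+00,  2.07346872e-01,  1.54279092e+00, -1.54461739e-05,
        1.39350498e+00, -1.50499396e-01]), 'joint_vel': array([ 8.42325151e-05, -1.70242576e-03, -4.13296124e-03,  5.50508110e-04,
       -1.65527927e-03,  9.38069307e-04]), 'joint_torque': array([ 3.32751679e-04, -3.71861744e+01, -2.82292217e+01,  7.01340870e-02,
        3.11150670e-02, -5.81932591e-05]), 'position': array([ 0.25024125, -0.51679934,  0.16630971]), 'eef_rot': array([ 9.74708874e-01,  2.23476084e-01, -8.42624699e-05, -1.02161554e-03]), 'wrist_force': array([-0.65424522, -0.04539714,  0.17843139]), 'wrist_torque': array([-0.02743799,  0.0489279 ,  0.0383747 ]), 'grip_width': 0.0937892826629141}
```

View pics/top0.png

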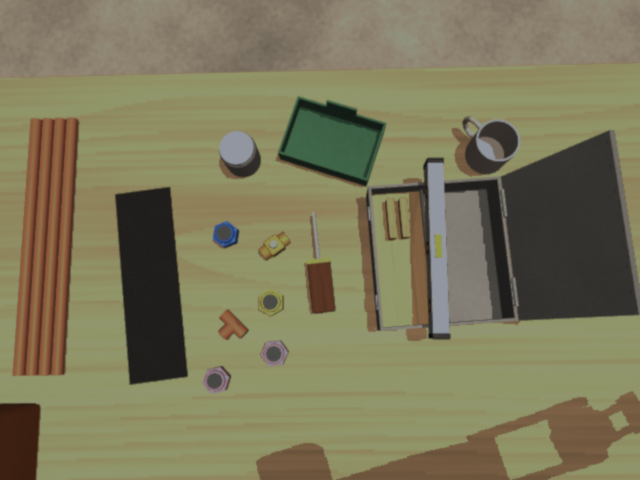

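View pics/side0.png

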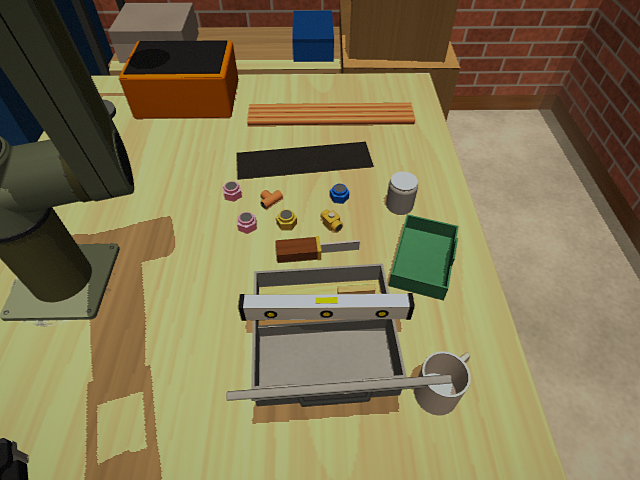

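The top view shows the level across the box at (438,248), the scraper at (318,270) and the mat at (150,285). The candidates for fittings are:
- valve (274,245): brass, wanted
- yellow hex (270,302): brass, wanted (union or bush, by size)
- tee (233,324): copper, wanted
- blue hex (225,234): decoy
- pink hexes (274,353) and (216,379): decoys
- copper tubes at the far left: not a fitting

The tin is at (238,152), the mug at (493,145) and the cover at (333,140).

```bash
cat > m.py <<'E'
from h import *
def rect(p):
    (c,s,a)=cv2.minAreaRect((p*1000).astype(np.float32)); 
    b=cv2.boxPoints((c,s,a)); e=b[1]-b[0]; f=b[2]-b[1]; L=e if np.hypot(*e)>np.hypot(*f) else f
    if L[0]<0:L=-L
    return np.round(c,1),np.round(sorted(s),1),round(float(np.degrees(np.arctan2(L[1],L[0]))),1)
E
python3 - <<'E'
from m import *
T=np.load('top0.npz');S=np.load('side0.npz');ct=cloud('top',T['d']);cs=cloud('side',S['d'])
def blob(c,x0,x1,y0,y1,z0,z1):
    m=(c[...,0]>x0)&(c[...,0]<x1)&(c[...,1]>y0)&(c[...,1]<y1)&(c[...,2]>z0)&(c[...,2]<z1)
    m=cv2.morphologyEx(m.astype(np.uint8),cv2.MORPH_OPEN,np.ones((2,2)));return c[m>0]
for n,u,v,r in[('valve',274,245,.045),('hex',270,302,.04),('tee',233,324,.045),('blue',225,234,.04),('pink1',274,353,.04),('pink2',216,379,.04)]:
    q=ray('top',u,v,.015)
    for nm,c in(('top',ct),('side',cs)):
        p=blob(c,q[0]-r,q[0]+r,q[1]-r,q[1]+r,.006,.06);print(n,nm,len(p),'z',p[:,2].max().round(4),np.percentile(p[:,2],90).round(4),*rect(p[:,:2]))
q=ray('top',318,265,.02)
for nm,c in(('top',ct),('side',cs)):
    p=blob(c,q[0]-.12,q[0]+.12,q[1]-.04,q[1]+.045,.008,.06);print('scraper',nm,p[:,2].max().round(4),*rect(p[:,:2]))
    h=blob(c,q[0]-.12,q[0]+.0,q[1]-.04,q[1]+.04,.008,.06);print(' handle',h[:,2].max().round(4),*rect(h[:,:2]))
    h=blob(c,q[0]+.03,q[0]+.12,q[1]-.02,q[1]+.04,.008,.06);print(' blade',h[:,2].max().round(4),*rect(h[:,:2]))
    p=blob(c,.2,.65,-.3,-.12,.1,.14);print('level',nm,p[:,2].max().round(4),np.median(p[:,2]).round(4),*rect(p[:,:2]))
    p=blob(c,.25,.6,-.23,-.02,.07,.083);print('rim',nm,np.median(p[:,2]).round(4),*rect(p[:,:2]),p[:,:2].min(0),p[:,:2].max(0))
a=T['a'];m=((a.max(-1)<45)).astype(np.uint8);m[:, :100]=0;m[:,200:]=0;m[400:]=0
v,u=np.nonzero(m);pts=np.array([ray('top',x,y,.003)[:2] for x,y in zip(u,v)]);print('mat',*rect(pts),pts.mean(0))
m=((S['a'].max(-1)<45)).astype(np.uint8);m[:130]=0;m[185:]=0;m[:,:230]=0;m[:,380:]=0
v,u=np.nonzero(m);pts=np.array([ray('side',x,y,.003)[:2] for x,y in zip(u,v)]);print('mat',*rect(pts),pts.mean(0))
for n,u,v in[('tin',238,150),('mug',497,138),('cover',333,140)]: print(n,ct[v,u])
# corners of box in top view at z .08
for u,v in[(369,187),(379,328),(502,178),(517,321)]:print('corner',ray('top',u,v,.08).round(4),ct[v,u].round(3))
for u,v in[(618,134),(638,314)]:print('lidedge',ray('top',u,v,.3).round(4),ct[v-2:v+3,u-8:u+2,2].max())
cv2.imwrite('pics/c1.png',cv2.resize(T['a'][170:420,190:540],None,fx=2.2,fy=2.2,interpolation=cv2.INTER_CUBIC))
E
```

```text
valve top 499 z 1.0459 0.0342 [513.1 103.6] [ 58.4 200.7] 33.2
valve side 333 z 0.7972 0.0336 [ 579.1 -191.2] [ 53.2 737. ] 88.7
hex top 501 z 1.0459 0.0333 [452.8 113. ] [ 44.8 150.2] 62.7
hex side 316 z 0.0353 0.033 [483.5 154.8] [39.4 54.5] 30.4
tee top 532 z 1.0459 0.024 [441.7 145.8] [ 53.9 217.1] -86.3
tee side 276 z 0.0269 0.0235 [438.5 235.2] [39.7 69.5] 36.9
blue top 491 z 1.0459 0.0333 [531.4 149.2] [ 44.3 293.7] 51.6
blue side 277 z 0.7972 0.0328 [ 566.7 -136.6] [ 48.7 844.6] 83.6
pink1 top 522 z 0.037 0.0336 [381.6 151.1] [45.2 46.8] 89.1
pink1 side 317 z 0.7972 0.0331 [ 450.2 -193.2] [ 46. 754.] -79.1
pink2 top 549 z 1.0459 0.0334 [371.  154.7] [ 47.4 266.3] -70.9
pink2 side 277 z 0.0364 0.0334 [343.4 261. ] [39.1 61.7] 45.5
scraper top 1.0459 [542.9  66.2] [ 45.  216.2] 5.0
 handle 1.0459 [490.3  61.2] [ 44.2 110.6] 5.0
 blade 0.0356 [613.   72.6] [ 4.8 75.5] 5.4
level top 1.0459 0.1236 [ 531.5 -137.4] [264.5 377.6] -79.1
rim top 0.0779 [ 465.7 -100.5] [139.7 273. ] 50.6 [ 0.4209154 -0.2503403] [ 0.60612939 -0.03162177]
scraper side 0.7972 [ 505.3 -214.8] [187.4 667. ] 80.7
 handle 0.7972 [ 500.8 -236.6] [ 90.1 644.4] 89.7
 blade 0.0329 [618.4  74.5] [21.6 78.7] 22.4
level side 0.7972 0.1237 [ 527.3 -342.3] [244.1 432.9] 89.2
rim side 0.0754 [ 486.  -286.1] [174.2 530.3] 83.8 [ 0.4246723  -0.55901453] [ 0.60078043 -0.03134178]Traceback (most recent call last):
  File "<stdin>", line 18, in <module>
  File "h.py", line 8, in ray
    K,E=P(n);d=E[:3,:3]@np.linalg.solve(K,[u,v,1.]);o=E[:3,3];return o+d*(z-o[2])/d[2]
        ~^^^
  File "h.py", line 6, in P
    p=env.camera_params(n);return np.array(p['camera_matrix']),np.array(p['extrinsics'])
ValueError: time passes only in moves, steps and waits
```

```bash
python3 - <<'E'
from h import *
import json
json.dump({n:[x.tolist() for x in P(n)] for n in('top','side')},open('cam.json','w'))
E
cat >> h.py <<'E'
import json,os
if os.path.exists('cam.json'):
    C={k:[np.array(x) for x in v] for k,v in json.load(open('cam.json')).items()}
    P=lambda n:C[n]
_cl=cloud
def cloud(n,d):
    c=_cl(n,d); c[(d<=0)|(c[...,2]>.5)]=np.nan; return c
def comp(c,u,v,z0,z1=.5,rad=None):
    "connected component of height-mask nearest to pixel"
    m=((c[...,2]>z0)&(c[...,2]<z1)).astype(np.uint8)
    if rad:
        k=np.zeros_like(m);cv2.circle(k,(int(u),int(v)),rad,1,-1);m&=k
    n,l,st,ce=cv2.connectedComponentsWithStats(m,connectivity=4)
    ys,xs=np.nonzero(m); i=np.argmin((xs-u)**2+(ys-v)**2); return c[l==l[ys[i],xs[i]]]
E
cat > meas.py <<'E'
from m import *
def run(T,S,items):
    ct,cs=cloud('top',T),cloud('side',S)
    for n,u,v,z0,z1,rad in items:
        p=comp(ct,u,v,z0,z1,rad);zc=np.nanmedian(p[:,2]);us,vs=proj('side',[*np.nanmean(p[:,:2],0),zc])
        q=comp(cs,us,vs,z0,z1,rad and int(rad*1.0))
        print(n,len(p),'z90',np.percentile(p[:,2],90).round(4),*rect(p[:,:2]),'| side',(int(us),int(vs)),len(q),np.percentile(q[:,2],90).round(4),*rect(q[:,:2]))
E
python3 - <<'E'
from meas import *
T=np.load('top0.npz');S=np.load('side0.npz')
run(T['d'],S['d'],[('valve',274,245,.008,.05,40),('hexbase',270,302,.006,.05,40),('hexcollar',270,302,.028,.05,40),('tee',233,324,.008,.05,40),('blue',225,234,.006,.05,40),('pink',274,353,.006,.05,40),('pink2',216,379,.006,.05,40),
('scraper',318,270,.01,.05,90),('handle',320,290,.01,.05,32),('level',438,248,.115,.135,None),
('rimL',372,250,.072,.086,None)])
for k,im,n in(('top',T['a'],(100,200,180,400)),('side',S['a'],(230,380,135,185))and('side',S['a'],(230,380,135,185))):
    m=(im.max(-1)<45).astype(np.uint8);k2=np.zeros_like(m);k2[n[2]:n[3],n[0]:n[1]]=1
    _,l,st,_=cv2.connectedComponentsWithStats(m&k2);i=1+st[1:,4].argmax();v,u=np.nonzero(l==i)
    print('mat',k,*rect(np.array([ray(k,x,y,.003)[:2] for x,y in zip(u,v)])))
ct=cloud('top',T['d'])
for n,u,v in[('tin',238,150),('mugrim',493,122),('cover',333,140),('slot L',391,218),('slotR',404,218)]: print(n,ct[v,u].round(3))
for u,v in[(369,187),(379,328),(502,178),(517,321)]:print('corner',ray('top',u,v,.08).round(4))
for u,v in[(618,134),(638,314)]:print('lidedge',ray('top',u,v,.3).round(4),np.nanmax(ct[v-2:v+3,u-8:u+2,2]))
cv2.imwrite('pics/c1.png',cv2.resize(T['a'][170:420,190:540],None,fx=2.2,fy=2.2,interpolation=cv2.INTER_CUBIC))
E
```

```text
valve 495 z90 0.0341 [585.8 152.3] [32.4 58.3] -54.7 | side (331, 216) 321 0.0336 [582.2 150. ] [31.9 60.7] -54.7
hexbase 502 z90 0.0333 [478.  158.9] [44.2 48.3] 0.8 | side (286, 215) 320 0.0331 [478.2 154.2] [43.6 45. ] 34.5
hexcollar 290 z90 0.0341 [478.5 158.9] [33.8 35.1] 0.6 | side (286, 214) 145 0.0339 [476.2 158.1] [34.9 35.2] 34.5
tee 534 z90 0.024 [432.9 236.1] [41.7 57.1] 44.8 | side (270, 195) 269 0.0237 [431.1 234.2] [45.  58.3] 44.4
blue 491 z90 0.0333 [609.2 246.4] [43.8 49. ] 51.3 | side (339, 189) 280 0.0328 [605.4 242.9] [42.8 45. ] -37.1
pink 523 z90 0.0336 [384.3 152.2] [43.5 49.1] 89.4 | side (246, 217) 318 0.0333 [382.2 147.5] [42.9 43.9] 3.0
pink2 551 z90 0.0333 [337.6 259.8] [44.2 49.5] -18.5 | side (231, 186) 278 0.0334 [336.6 253.7] [43.6 46.3] -77.3
scraper 1402 z90 0.0335 [552.2  68.7] [ 44.9 189.2] 5.2 | side (302, 244) 1203 0.0329 [550.2  67.3] [ 47.2 189.6] 5.6
handle 1252 z90 0.0335 [507.7  64.3] [44.1 99.9] 5.2 | side (297, 245) 989 0.033 [516.2  64. ] [ 47.2 121.2] 5.6
level 3128 z90 0.1263 [ 564.5 -138.2] [ 30.8 309. ] -0.5 | side (324, 299) 2788 0.1261 [ 562.3 -139.6] [ 31.3 311.8] -0.7
rimL 828 z90 0.0812 [556.4 -74.1] [101.4 265.6] -0.7 | side (323, 275) 704 0.0807 [553.1 -65.5] [ 73.1 260.8] 1.5
mat top [519.3 393.1] [106.  364.4] 6.9
mat side [518.3 392.2] [109.  365.3] 6.9
tin [0.753 0.211 0.086]
mugrim [ 0.796 -0.256  0.087]
cover [0.798 0.037 0.002]
slot L [ 0.627 -0.068  0.057]
slotR [ 0.626 -0.091  0.058]
corner [ 0.6804 -0.0271  0.08  ]
corner [ 0.4275 -0.0377  0.08  ]
corner [ 0.6924 -0.2681  0.08  ]
corner [ 0.436  -0.2777  0.08  ]
lidedge [ 0.6948 -0.3654  0.3   ] 0.30257800572098303
lidedge [ 0.4431 -0.3678  0.3   ] 0.3013598603072306
```

View pics/c1.png

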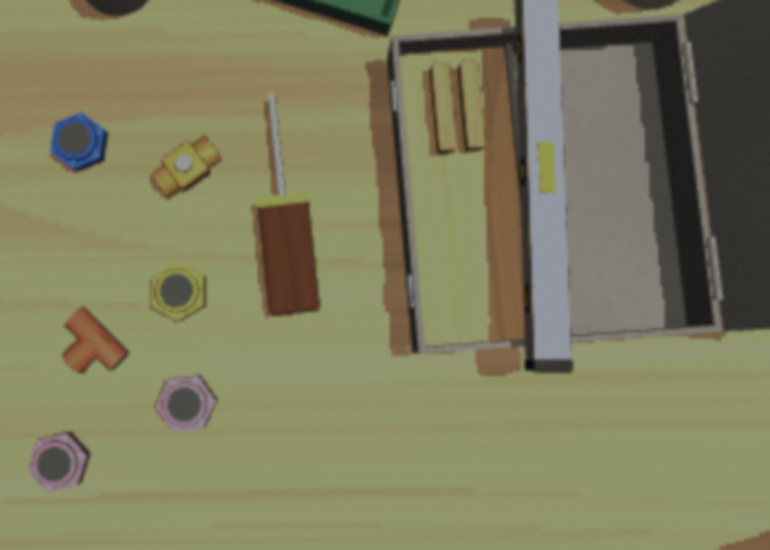

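Yellow hex: 44 across flats and 32 high, so it is the union. Heights (valve 34, tee 24, scraper 33, level top 126, rim 81) agree with the text to within 2 mm. There are three fittings: valve, union and tee. I'll start with the level.

```bash
cat > wp.py <<'E'
from h import *
# args: x,y,z,yawdeg ... -> tool-frame row from current pose
def wp(*L):
    s=env.get_state();p=np.array(s['position']);r=R.from_quat(s['eef_rot'])
    X=r.as_matrix()[:,0];print('t',round(s['t'],1),'pos',p.round(4),'yaw',np.degrees(np.arctan2(X[1],X[0])).round(1),'tilt',np.degrees(np.arccos(-r.as_matrix()[2,2])).round(2),'F',np.round(s['wrist_force'],1),'w',round(float(s['grip_width']),4),'j1,j6',np.round(s['joint_pos'][[0,5]],2))
    for x,y,z,a in L:
        t=R.from_euler('z',a,degrees=True)*R.from_rotvec([np.pi,0,0])
        print((x,y,z,a),r.inv().apply(np.array([x,y,z])-p).round(4).tolist(),(r.inv()*t).as_rotvec().round(3).tolist())
if __name__=='__main__':wp(*[tuple(map(float,a.split(','))) for a in sys.argv[1:]])
E
python3 wp.py .33,-.139,.22,-.6 .5635,-.139,.22,-.6 .5635,-.139,.09,-.6
python3 - <<'E'
from m import *
T=np.load('top0.npz');ct=cloud('top',T['d'])
for u,v in((391,218),(404,218)):
    p=comp(ct,u,v,.05,.07,30);print(len(p),*rect(p[:,:2]))
E
```

```text
t 0.1 pos [ 0.2502 -0.5168  0.1663] yaw 25.8 tilt 0.12 F [-0.7 -0.   0.2] w 0.0938 j1,j6 [-1.27 -0.15]
(0.33, -0.139, 0.22, -0.6) [0.2364, -0.3054, -0.053] [-0.002, 0.0, 0.461]
(0.5635, -0.139, 0.22, -0.6) [0.4466, -0.2037, -0.0531] [-0.002, 0.0, 0.461]
(0.5635, -0.139, 0.09, -0.6) [0.4465, -0.2034, 0.0769] [-0.002, 0.0, 0.461]
340 [627.7 -68.2] [15.4 75.5] 3.0
342 [628.9 -92.5] [16. 75.] 2.8
```

```bash
python3 -m jog '[0.236,-0.305,-0.053,0,0,0.461,0.08, 0.236,-0.305,-0.053,0,0,0.461,0.08, 0.236,-0.305,-0.053,0,0,0.461,0.08, 0.236,-0.305,-0.053,0,0,0.461,0.08, 0.236,-0.305,-0.053,0,0,0.461,0.08, 0.236,-0.305,-0.053,0,0,0.461,0.08, 0.236,-0.305,-0.053,0,0,0.461,0.08, 0.446,-0.204,-0.053,0,0,0.461,0.08, 0.446,-0.204,-0.053,0,0,0.461,0.08, 0.446,-0.204,-0.053,0,0,0.461,0.08, 0.446,-0.204,-0.053,0,0,0.461,0.08, 0.446,-0.204,-0.053,0,0,0.461,0.08]'; python3 wp.py .5635,-.139,.09,-.6 .5635,-.139,.25,-.6
```

```text
t: 1.6
position: [0.5642, -0.1384, 0.2176]
eef_rot: [1.0, -0.004, -0.002, -0.002]
wrist_force: [-0.9, 0.5, 0.3]
grip_width: 0.0809
t 1.6 pos [ 0.5642 -0.1384  0.2176] yaw -0.5 tilt 0.28 F [-0.9  0.5  0.3] w 0.0809 j1,j6 [-0.39  1.19]
(0.5635, -0.139, 0.09, -0.6) [-0.0003, 0.001, 0.1276] [-0.003, 0.004, 0.002]
(0.5635, -0.139, 0.25, -0.6) [-0.0008, 0.0005, -0.0324] [-0.003, 0.004, 0.002]
```

```bash
python3 -m jog '[0,0.001,0.07,-0.003,0.004,0,0.07, 0,0.001,0.1,-0.003,0.004,0,0.07, 0,0.001,0.127,-0.003,0.004,0,0.07, 0,0.001,0.127,-0.003,0.004,0,0.07, 0,0.001,0.127,-0.003,0.004,0,0.0, 0,0.001,0.127,-0.003,0.004,0,0.0, 0,0.001,0.127,-0.003,0.004,0,0.0, 0,0.001,0.127,-0.003,0.004,0,0, 0,0.001,0.127,-0.003,0.004,0,0, 0,0.001,0.1,-0.003,0.004,0,0, 0,0.001,0.05,-0.003,0.004,0,0, 0,0.001,-0.03,-0.003,0.004,0,0]';  python3 wp.py .5635,-.139,.24,-.6  .519,.2,.24,6.9 .519,.393,.24,6.9 .519,.393,.04,6.9
```

```text
t: 3.1
position: [0.563, -0.1389, 0.2298]
eef_rot: [1.0, -0.004, -0.002, -0.001]
wrist_force: [0.6, -0.5, 0.8]
grip_width: 0.0006
t 3.1 pos [ 0.563  -0.1389  0.2298] yaw -0.5 tilt 0.21 F [ 0.6 -0.5  0.8] w 0.0006 j1,j6 [-0.39  1.19]
(0.5635, -0.139, 0.24, -0.6) [0.0005, 0.0, -0.0102] [-0.002, 0.003, 0.002]
(0.519, 0.2, 0.24, 6.9) [-0.0469, -0.3386, -0.0095] [-0.002, 0.003, -0.129]
(0.519, 0.393, 0.24, 6.9) [-0.0485, -0.5316, -0.0091] [-0.002, 0.003, -0.129]
(0.519, 0.393, 0.04, 6.9) [-0.0478, -0.5312, 0.1909] [-0.002, 0.003, -0.129]
```

Run:
```python
from meas import *
a,T=snap('top');b,S=snap('side','s1.png')
ct=cloud('top',T)
run(T,S,[('level',438,320,.11,.14,None)])
```

```text
level 1 z90 0.1103 [ 521.2 -123.7] [0. 0.] 0.0 | side (302, 297) 3043 0.126 [ 562.4 -139.7] [ 32.  311.8] -0.7
```

View pics/s1.png

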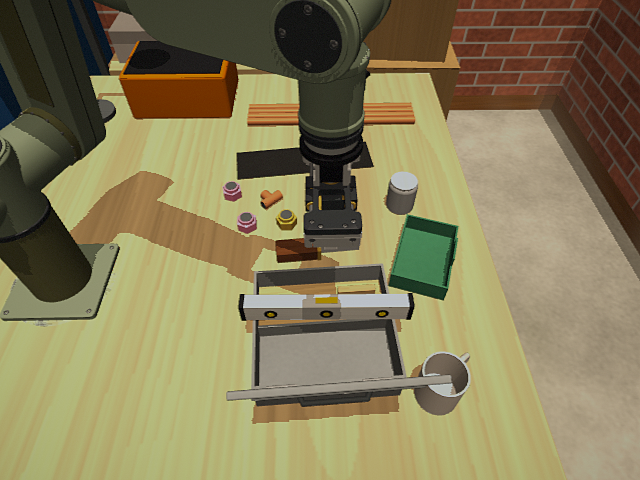

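The level has not moved; I probably lifted before the fingers had closed. I'll repeat with the closing in its own call.

```bash
python3 -m jog '[0,0,0,0,0,0,0.07, 0,0,0,0,0,0,0.07, 0,0,0,0,0,0,0.07,0,0,0,0,0,0,0.07, 0,0,0.05,0,0,0,0.07, 0,0,0.1,0,0,0,0.07, 0,0,0.14,0,0,0,0.07, 0,0,0.14,0,0,0,0.07, 0,0,0.14,0,0,0,0.07]'; python3 wp.py .5635,-.139,.09,-.6; python3 -m jog '[0,0,0,0,0,0,0, 0,0,0,0,0,0,0, 0,0,0,0,0,0,0, 0,0,0,0,0,0,0]';python3 -m jog '[0,0,0,0,0,0,0, 0,0,0,0,0,0,0, 0,0,0,0,0,0,0]'
```

```text
t: 4.32
position: [0.5728, -0.1427, 0.101]
eef_rot: [1.0, -0.004, 0.009, 0.003]
wrist_force: [-0.0, -0.3, 0.5]
grip_width: 0.0702
t 4.3 pos [ 0.5728 -0.1427  0.101 ] yaw -0.5 tilt 1.1 F [-0.  -0.3  0.5] w 0.0702 j1,j6 [-0.39  1.19]
(0.5635, -0.139, 0.09, -0.6) [-0.0095, -0.0037, 0.0108] [0.007, -0.018, 0.002]
t: 4.82
position: [0.5728, -0.1428, 0.1013]
eef_rot: [1.0, -0.004, 0.009, 0.003]
wrist_force: [-0.0, -0.5, 1.0]
grip_width: 0.0338
t: 5.2
position: [0.5728, -0.1428, 0.1012]
eef_rot: [1.0, -0.004, 0.009, 0.003]
wrist_force: [0.2, -0.3, -0.1]
grip_width: 0.0034
```

Run:
```python
from meas import *
print(env.get_state())
b,S=snap('side'); cv2.imwrite('pics/s2.png',cv2.resize(b[150:350,200:440],None,fx=3,fy=3))
```

```text
{'t': 5.2, 'joint_pos': array([-3.91107611e-01,  2.84153661e-01,  1.58852392e+00,  5.16752044e-04,
        1.24947011e+00,  1.18785787e+00]), 'joint_vel': array([-0.00013478, -0.00045709, -0.0012405 , -0.00039657, -0.0009992 ,
        0.0015158 ]), 'joint_torque': array([ 3.49591446e-04, -3.89862299e+01, -2.67971313e+01,  4.23156121e-02,
       -1.37321376e-01,  9.42571751e-04]), 'position': array([ 0.57280852, -0.14275538,  0.10120682]), 'eef_rot': array([ 0.99994404, -0.00416358,  0.00909605,  0.00344179]), 'wrist_force': array([ 0.16977209, -0.31952086, -0.14371516]), 'wrist_torque': array([0.05293356, 0.01879325, 0.02081119]), 'grip_width': 0.003375101179593794}
```

View pics/s2.png

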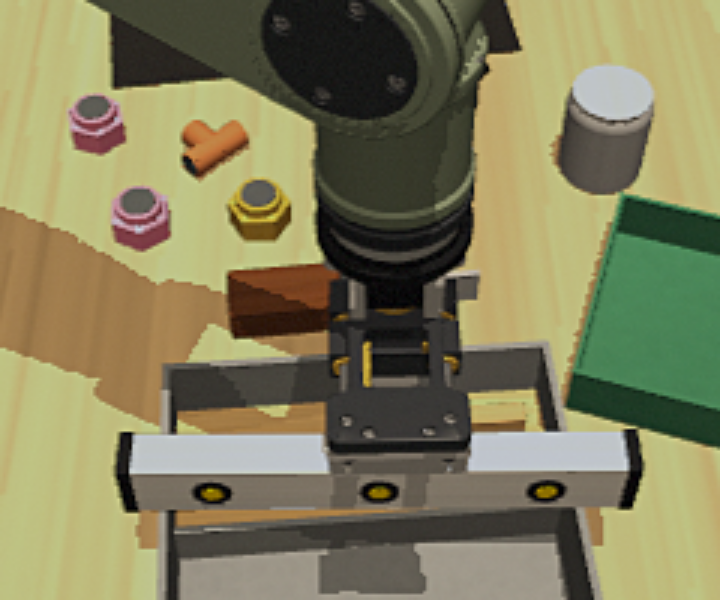

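Run:
```python
from meas import *
b,S=snap('side');c=cloud('side',S)
for v in range(262,326,4): print(v,c[v,333].round(3),c[v,316].round(3))
print(proj('side',[[.573,-.143,.101],[.573,-.143,.198],[.573,-.23,.198]]).round(0))
```

```text
262 [ 0.571 -0.165  0.272] [ 0.546 -0.17   0.279]
266 [ 0.571 -0.165  0.262] [ 0.546 -0.178  0.28 ]
270 [ 0.571 -0.165  0.251] [ 0.546 -0.185  0.281]
274 [ 0.572 -0.166  0.242] [ 0.545 -0.192  0.279]
278 [ 0.573 -0.156  0.218] [ 0.545 -0.198  0.279]
282 [ 0.569 -0.205  0.278] [ 0.545 -0.207  0.281]
286 [ 0.569 -0.213  0.279] [ 0.545 -0.212  0.28 ]
290 [ 0.569 -0.22   0.28 ] [nan nan nan]
294 [ 0.568 -0.226  0.28 ] [ 0.545 -0.226  0.28 ]
298 [ 0.568 -0.23   0.276] [ 0.545 -0.23   0.276]
302 [ 0.569 -0.228  0.261] [ 0.545 -0.228  0.263]
306 [ 0.569 -0.222  0.242] [ 0.545 -0.222  0.242]
310 [ 0.575 -0.153  0.114] [ 0.545 -0.153  0.114]
314 [ 0.575 -0.154  0.101] [ 0.545 -0.151  0.098]
318 [ 0.576 -0.153  0.086] [ 0.545 -0.152  0.084]
322 [ 0.577 -0.136  0.04 ] [ 0.544 -0.135  0.04 ]
[[332. 309.]
 [333. 278.]
 [335. 325.]]
```

```bash
python3 -m jog '[0,0,0,0,0,0,0.05, 0,0,0,0,0,0,0.05]'
python3 - <<'E'
from meas import *
s=env.get_state();print(s['position'],s['joint_pos'])
b,S=snap('side','s3.png');c=cloud('side',S)
for v in range(282,312,4): print(v,c[v,333].round(3))
s=env.get_state();print(s['position'],s['joint_pos'])
E
```

```text
t: 5.55
position: [0.5728, -0.1428, 0.1012]
eef_rot: [1.0, -0.004, 0.009, 0.003]
wrist_force: [0.6, 0.9, 0.5]
grip_width: 0.017
[ 0.57282335 -0.14276438  0.10120717] [-3.91107994e-01  2.84158081e-01  1.58851809e+00  5.09982880e-04
  1.24943244e+00  1.18781368e+00]
282 [ 0.569 -0.206  0.279]
286 [ 0.569 -0.213  0.279]
290 [ 0.569 -0.22   0.28 ]
294 [ 0.568 -0.226  0.28 ]
298 [ 0.568 -0.23   0.276]
302 [ 0.569 -0.229  0.264]
306 [ 0.569 -0.222  0.242]
310 [ 0.575 -0.153  0.113]
[ 0.57280763 -0.14276006  0.10118178] [-3.91120470e-01  2.84176247e-01  1.58855075e+00  5.24673265e-04
  1.24941606e+00  1.18780984e+00]
```

Run:
```python
from meas import *
S=np.load('side0.npz');c=cloud('side',S['d']);p=c[435:480,0:32].reshape(-1,3);p=p[p[:,2]>.03];print('start',len(p),p.min(0).round(3),np.percentile(p[:,2],[1,5,50,95]).round(3))
b,D=snap('side');c=cloud('side',D)
r=c[200:310,290:370].reshape(-1,3);r=r[(r[:,2]>.13)&(r[:,2]<.4)];print(np.histogram(r[:,2],bins=np.arange(.13,.4,.01)))
lo=r[r[:,2]<.2];print(lo[:10].round(3),len(lo))
t,T=snap('top','t4.png');ct=cloud('top',T)
r=ct[150:350,350:520].reshape(-1,3);r=r[(r[:,2]>.13)&(r[:,1]>-.26)];print(np.histogram(r[:,2],bins=np.arange(.13,.4,.01))[0])
```

```text
start 976 [ 0.237 -0.459  0.303] [0.306 0.31  0.327 0.345]
(array([   0,    0,    0,    0,    0,    0,    0,    0,    0,    0,   43,
        259,  436,  392, 1136,  488,  100,   33,   12,   62,  486,   98,
        205,  260,  358,  269]), array([0.13, 0.14, 0.15, 0.16, 0.17, 0.18, 0.19, 0.2 , 0.21, 0.22, 0.23,
       0.24, 0.25, 0.26, 0.27, 0.28, 0.29, 0.3 , 0.31, 0.32, 0.33, 0.34,
       0.35, 0.36, 0.37, 0.38, 0.39]))
[] 0
[   0    0    0    0    0    0    0    0    0    0    4   43  204   48
 1433  154    8    7    9   30   95    0   37   30  115   49]
```

View pics/t4.png

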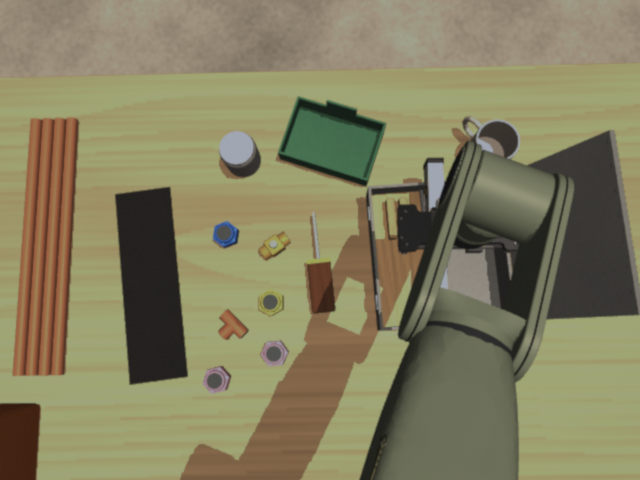

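```bash
python3 -m jog '[0,0,0,0,0,0,0.07, 0,0,0,0,0,0,0.07, -0.009,-0.004,0,0.007,-0.018,0,0.07, -0.009,-0.004,0.005,0.007,-0.018,0,0.07, -0.009,-0.004,0.01,0.007,-0.018,0,0.07, -0.009,-0.004,0.01,0.007,-0.018,0,0.07, -0.009,-0.004,0.01,0.007,-0.018,0,0.07]'
python3 - <<'E'
from meas import *
import wp;wp.wp((.5635,-.139,.09,-.6))
b,S=snap('side');c=cloud('side',S)
for v in range(282,324,3): print(v,c[v,328].round(3))
E
```

```text
t: 6.58
position: [0.564, -0.1388, 0.0909]
eef_rot: [1.0, -0.004, 0.0, -0.0]
wrist_force: [-0.4, -0.4, 1.1]
grip_width: 0.0699
t 6.6 pos [ 0.564  -0.1388  0.0909] yaw -0.5 tilt 0.02 F [-0.4 -0.4  1.1] w 0.0699 j1,j6 [-0.39  1.19]
(0.5635, -0.139, 0.09, -0.6) [-0.0005, 0.0002, 0.0009] [-0.0, -0.0, 0.002]
282 [ 0.563 -0.198  0.267]
285 [ 0.562 -0.204  0.269]
288 [ 0.562 -0.21   0.27 ]
291 [ 0.562 -0.213  0.268]
294 [ 0.562 -0.22   0.27 ]
297 [ 0.562 -0.225  0.27 ]
300 [ 0.562 -0.227  0.266]
303 [ 0.562 -0.227  0.258]
306 [ 0.562 -0.22   0.238]
309 [ 0.562 -0.219  0.228]
312 [ 0.564 -0.187  0.165]
315 [ 0.564 -0.188  0.156]
318 [ 0.565 -0.186  0.144]
321 [ 0.568 -0.134  0.041]
```

Run:
```python
from meas import *
b,S=snap('side');c=cloud('side',S)
r=c[300:330,300:350].reshape(-1,3);r=r[(r[:,1]>-.21)&(r[:,1]<-.16)&(r[:,2]>.06)]
r=r[np.argsort(r[:,2])];print(r[:12].round(3),len(r),r[:,0].min(),r[:,0].max())
cv2.imwrite('pics/s5.png',cv2.resize(b[250:340,270:390],None,fx=6,fy=6))
```

```text
[[ 0.56  -0.185  0.139]
 [ 0.566 -0.186  0.14 ]
 [ 0.565 -0.186  0.14 ]
 [ 0.556 -0.186  0.14 ]
 [ 0.571 -0.186  0.14 ]
 [ 0.563 -0.186  0.141]
 [ 0.553 -0.186  0.141]
 [ 0.57  -0.187  0.142]
 [ 0.558 -0.187  0.142]
 [ 0.555 -0.187  0.142]
 [ 0.565 -0.185  0.142]
 [ 0.561 -0.187  0.142]] 119 0.5528328919906529 0.5713885284723488
```

View pics/s5.png

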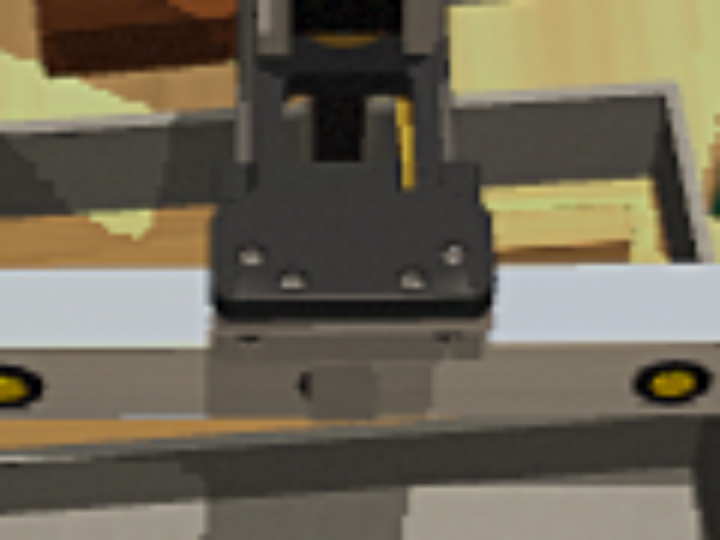

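The finger tip is seen at z≈0.139 while the reported TCP is 0.091. So the real tips are about 46 mm higher than reported, and the fingers closed above the level. From here I take true z as reported plus 46 mm, and will check it on contact.

```bash
python3 -m jog '[0,0,0.02,0,0,0,0.07, 0,0,0.03,0,0,0,0.07, 0,0,0.042,0,0,0,0.07, 0,0,0.042,0,0,0,0.07,0,0,0.042,0,0,0,0.02,0,0,0.042,0,0,0,0,0,0,0.042,0,0,0,0,0,0,0.042,0,0,0,0,0,0,0.042,0,0,0,0,0,0,0.042,0,0,0,0]'; python3 wp.py .563,-.139,.2,-.5
```

```text
t: 7.92
position: [0.5643, -0.1388, 0.0493]
eef_rot: [1.0, -0.004, 0.0, -0.0]
wrist_force: [0.2, 0.7, 1.1]
grip_width: 0.0279
t 7.9 pos [ 0.5643 -0.1388  0.0493] yaw -0.5 tilt 0.05 F [0.2 0.7 1.1] w 0.0279 j1,j6 [-0.39  1.19]
(0.563, -0.139, 0.2, -0.5) [-0.0012, 0.0002, -0.1507] [-0.0, -0.001, 0.0]
```

```bash
python3 -m jog '[0,0,-0.03,0,0,0,0, 0,0,-0.08,0,0,0,0, 0,0,-0.12,0,0,0,0, 0,0,-0.12,0,0,0,0]'; python3 wp.py .519,.393,.17,6.7 .519,.393,.0,6.7
```

```text
t: 8.43
position: [0.5668, -0.1399, 0.1726]
eef_rot: [1.0, -0.004, 0.004, 0.001]
wrist_force: [0.4, -0.8, -3.8]
grip_width: 0.0281
t 8.4 pos [ 0.5668 -0.1399  0.1726] yaw -0.5 tilt 0.47 F [ 0.4 -0.8 -3.8] w 0.0281 j1,j6 [-0.39  1.19]
(0.519, 0.393, 0.17, 6.7) [-0.0523, -0.5324, 0.0007] [0.003, -0.008, -0.125]
(0.519, 0.393, 0.0, 6.7) [-0.0536, -0.5329, 0.1707] [0.003, -0.008, -0.125]
```

```bash
python3 -m jog '[-0.01,-0.05,0,0.003,-0.008,-0.01,0, -0.02,-0.1,0,0.003,-0.008,-0.02,0, -0.02,-0.15,0,0.003,-0.008,-0.03,0, -0.02,-0.2,0,0.003,-0.008,-0.05,0, -0.03,-0.25,0,0.003,-0.008,-0.06,0, -0.03,-0.3,0,0.003,-0.008,-0.08,0, -0.04,-0.35,0,0.003,-0.008,-0.09,0, -0.04,-0.4,0,0.003,-0.008,-0.1,0, -0.05,-0.45,0,0.003,-0.008,-0.11,0, -0.05,-0.5,0,0.003,-0.008,-0.125,0, -0.052,-0.532,0,0.003,-0.008,-0.125,0, -0.052,-0.532,0,0.003,-0.008,-0.125,0]';  python3 wp.py .519,.393,.0,6.7 .519,.393,-.0265,6.7
```

```text
t: 9.93
position: [0.5165, 0.3938, 0.1661]
eef_rot: [0.998, 0.06, -0.003, 0.001]
wrist_force: [-0.1, -0.6, -3.7]
grip_width: 0.0279
t 9.9 pos [0.5165 0.3938 0.1661] yaw 6.9 tilt 0.4 F [-0.1 -0.6 -3.7] w 0.0279 j1,j6 [0.52 1.97]
(0.519, 0.393, 0.0, 6.7) [0.0035, 0.0007, 0.1661] [0.002, 0.006, 0.003]
(0.519, 0.393, -0.0265, 6.7) [0.0036, 0.0006, 0.1926] [0.002, 0.006, 0.003]
```

```bash
python3 -m jog '[0.003,0,0.05,0.002,0.006,0,0, 0.003,0,0.1,0.002,0.006,0,0, 0.003,0,0.14,0.002,0.006,0,0, 0.003,0,0.17,0.002,0.006,0,0, 0.003,0,0.18,0.002,0.006,0,0, 0.003,0,0.187,0.002,0.006,0,0, 0.003,0,0.192,0.002,0.006,0,0,0.003,0,0.192,0.002,0.006,0,0]';  python3 wp.py .519,.393,-.0265,6.7
```

```text
t: 10.92
position: [0.5189, 0.3938, -0.0251]
eef_rot: [0.998, 0.06, 0.0, -0.0]
wrist_force: [0.4, 0.3, -3.2]
grip_width: 0.028
t 10.9 pos [ 0.5189  0.3938 -0.0251] yaw 6.9 tilt 0.04 F [ 0.4  0.3 -3.2] w 0.028 j1,j6 [0.52 1.97]
(0.519, 0.393, -0.0265, 6.7) [0.0, 0.0008, 0.0014] [-0.0, -0.001, 0.003]
```

Not yet down (force still the level's weight). I lower 3 mm more, release and rise, then look at the mat and refine the box and bay.

```bash
python3 -m jog '[0,0,0.002,0,0,0,0, 0,0,0.003,0,0,0,0, 0,0,0.003,0,0,0,0]'; python3 -m jog '[0,0,0,0,0,0,0.06,0,0,0,0,0,0,0.06,0,0,0,0,0,0,0.06,0,0,0,0,0,0,0.06,0,0,-0.05,0,0,0,0.06, 0,0,-0.1,0,0,0,0.06, 0,0,-0.16,0,0,0,0.06, 0,0,-0.16,0,0,0,0.06]'
python3 - <<'E'
from meas import *
import wp
wp.wp((.4,.25,.1,90))
a,T=snap('top');b,S=snap('side')
run(T,S,[('levelSide',150,300,.035,.06,None),('valve',274,245,.008,.05,40),('hex',270,302,.006,.05,40),('tee',233,324,.008,.05,40),('handle',320,290,.01,.05,32),('scr',318,270,.01,.05,90),('cheekL',391,218,.05,.07,30),('cheekR',404,218,.05,.07,30)])
m=comp(cloud('side',S),305,160,.02,.06,None);print('lev side',*rect(m[:,:2]),np.percentile(m[:,2],90))
cv2.imwrite('pics/t6.png',a)
E
```

```text
t: 11.3
position: [0.5193, 0.3941, -0.0276]
eef_rot: [0.998, 0.06, 0.001, -0.0]
wrist_force: [0.4, 1.0, -1.5]
grip_width: 0.0279
t: 12.3
position: [0.5237, 0.3967, 0.1403]
eef_rot: [0.998, 0.06, 0.007, -0.003]
wrist_force: [0.3, -0.4, 1.2]
grip_width: 0.0598
t 12.3 pos [0.5237 0.3967 0.1403] yaw 6.9 tilt 0.92 F [ 0.3 -0.4  1.2] w 0.0598 j1,j6 [0.52 1.97]
(0.4, 0.25, 0.1, 90) [-0.141, 0.131, 0.0374] [0.006, -0.017, -1.45]
levelSide 2488 z90 0.0496 [518.9 393.2] [ 31.  311.7] 6.9 | side (299, 147) 1162 0.0491 [516.7 391.7] [ 35.4 311.1] 7.0
valve 494 z90 0.0337 [585.4 152.1] [31.7 58.3] -54.5 | side (331, 216) 325 0.0333 [583.2 150.7] [31.9 59.6] -54.0
hex 500 z90 0.0334 [478.1 158.8] [44.  48.5] 0.9 | side (286, 215) 320 0.033 [475.2 155.8] [44.1 45.2] 60.2
tee 536 z90 0.0238 [432.7 235.6] [42.3 56.5] 45.6 | side (270, 195) 269 0.0241 [429.3 234.9] [44.1 56.7] 45.4
handle 1253 z90 0.0334 [507.9  64.6] [ 44.4 100.3] 5.0 | side (297, 245) 995 0.0332 [516.   63.5] [ 48.6 120.9] 5.3
scr 1401 z90 0.0333 [552.3  68.7] [ 44.9 189.5] 5.5 | side (302, 244) 1218 0.0329 [550.3  66.7] [ 48.6 189.8] 5.3
cheekL 340 z90 0.0592 [627.7 -68.2] [15.6 75.5] 2.8 | side (356, 287) 293 0.0587 [625.2 -69.4] [17.  74.5] 4.0
cheekR 342 z90 0.059 [629.3 -92.2] [15.7 75.4] 2.8 | side (358, 297) 306 0.0586 [626.8 -93.5] [16.5 74.4] 3.2
lev side [524.6 376.5] [0. 0.] 0.0 0.02004418867775415
```

View pics/t6.png

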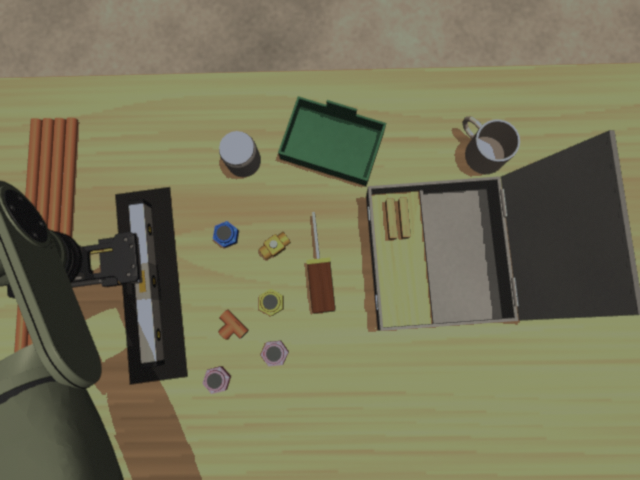

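The level lies centred on the mat (518.9, 393.2 at 6.9°) and the bay is empty. Landing height confirms the 46 mm offset. Next, the valve.

```bash
python3 wp.py .5845,.1515,.1,125.7
```

```text
t 12.4 pos [0.5194 0.3942 0.1333] yaw 6.9 tilt 0.2 F [-0.7  0.1 -0.9] w 0.06 j1,j6 [0.52 1.97]
(0.5845, 0.1515, 0.1, 125.7) [0.0354, 0.2488, 0.0331] [0.003, -0.003, -2.074]
```

```bash
python3 -m jog '[0.005,0.03,0,0.003,-0.003,-0.18,0.06, 0.01,0.06,0,0.003,-0.003,-0.36,0.06, 0.01,0.09,0,0.003,-0.003,-0.54,0.06, 0.02,0.12,0,0.003,-0.003,-0.72,0.06, 0.02,0.15,0,0.003,-0.003,-0.9,0.06, 0.025,0.18,0,0.003,-0.003,-1.08,0.06, 0.03,0.21,0.01,0.003,-0.003,-1.26,0.06, 0.035,0.24,0.02,0.003,-0.003,-1.44,0.06, 0.035,0.249,0.033,0.003,-0.003,-1.62,0.06, 0.035,0.249,0.033,0.003,-0.003,-1.8,0.06, 0.035,0.249,0.033,0.003,-0.003,-1.98,0.06, 0.035,0.249,0.033,0.003,-0.003,-2.074,0.06]'; python3 wp.py .5845,.1515,.1,125.7 .5845,.1515,-.042,125.7
```

```text
t: 13.9
position: [0.5816, 0.1508, 0.0968]
eef_rot: [0.455, 0.891, -0.002, -0.003]
wrist_force: [0.2, 0.8, -0.1]
grip_width: 0.0599
t 13.9 pos [0.5816 0.1508 0.0968] yaw 125.9 tilt 0.36 F [ 0.2  0.8 -0.1] w 0.0599 j1,j6 [ 0.11 -0.52]
(0.5845, 0.1515, 0.1, 125.7) [-0.0011, 0.0027, -0.0033] [-0.005, -0.003, 0.004]
(0.5845, 0.1515, -0.042, 125.7) [-0.0016, 0.0035, 0.1387] [-0.005, -0.003, 0.004]
```

```bash
python3 -m jog '[-0.002,0.003,0.05,-0.005,-0.003,0,0.06, -0.002,0.003,0.1,-0.005,-0.003,0,0.06, -0.002,0.003,0.125,-0.005,-0.003,0,0.06, -0.002,0.003,0.138,-0.005,-0.003,0,0.06, -0.002,0.003,0.138,-0.005,-0.003,0,0.06, -0.002,0.003,0.138,-0.005,-0.003,0,0,-0.002,0.003,0.138,-0.005,-0.003,0,0,-0.002,0.003,0.138,-0.005,-0.003,0,0,-0.002,0.003,0.138,-0.005,-0.003,0,0,-0.002,0.003,0.138,-0.005,-0.003,0,0,-0.002,0.003,0.138,-0.005,-0.003,0,0]'; python3 -m jog '[0,0,-0.05,0,0,0,0, 0,0,-0.1,0,0,0,0, 0,0,-0.15,0,0,0,0, 0,0,-0.15,0,0,0,0,0,0,-0.15,0,0,0,0]'; python3 wp.py .4957,-.2049,.11,92.8  .4957,-.2049,-.03,92.8
```

```text
t: 15.28
position: [0.5858, 0.1519, -0.0379]
eef_rot: [0.455, 0.891, 0.001, 0.0]
wrist_force: [-5.1, 1.3, 22.6]
grip_width: 0.0315
t: 15.9
position: [0.5831, 0.1514, 0.1088]
eef_rot: [0.455, 0.891, -0.0, -0.002]
wrist_force: [-0.0, -0.9, -2.8]
grip_width: 0.0317
t 15.9 pos [0.5831 0.1514 0.1088] yaw 125.9 tilt 0.22 F [-0.  -0.9 -2.8] w 0.0317 j1,j6 [ 0.11 -0.52]
(0.4957, -0.2049, 0.11, 92.8) [-0.2374, -0.2797, -0.0012] [-0.003, -0.002, 0.578]
(0.4957, -0.2049, -0.03, 92.8) [-0.2379, -0.2793, 0.1388] [-0.003, -0.002, 0.578]
```

```bash
python3 -m jog '[-0.03,-0.035,0,-0.003,-0.002,0.08,0, -0.06,-0.07,0,-0.003,-0.002,0.16,0, -0.09,-0.105,0,-0.003,-0.002,0.24,0, -0.12,-0.14,0,-0.003,-0.002,0.32,0, -0.15,-0.175,0,-0.003,-0.002,0.4,0, -0.18,-0.21,0,-0.003,-0.002,0.48,0, -0.21,-0.245,0,-0.003,-0.002,0.56,0, -0.237,-0.28,0,-0.003,-0.002,0.578,0, -0.237,-0.28,0,-0.003,-0.002,0.578,0, -0.237,-0.28,0,-0.003,-0.002,0.578,0]'; python3 wp.py .4957,-.2049,-.028,92.8
```

```text
t: 17.15
position: [0.4933, -0.2033, 0.1061]
eef_rot: [0.69, 0.724, -0.0, -0.003]
wrist_force: [0.3, 0.4, -3.0]
grip_width: 0.032
t 17.1 pos [ 0.4933 -0.2033  0.1061] yaw 92.7 tilt 0.34 F [ 0.3  0.4 -3. ] w 0.032 j1,j6 [-0.55 -0.6 ]
(0.4957, -0.2049, -0.028, 92.8) [-0.0022, 0.0029, 0.134] [-0.005, -0.004, -0.001]
```

```bash
python3 -m jog '[-0.002,0.003,0.05,-0.005,-0.004,0,0, -0.002,0.003,0.1,-0.005,-0.004,0,0, -0.002,0.003,0.125,-0.005,-0.004,0,0, -0.002,0.003,0.134,-0.005,-0.004,0,0, -0.002,0.003,0.134,-0.005,-0.004,0,0, -0.002,0.003,0.134,-0.005,-0.004,0,0]'; python3 -m jog '[0,0,0,0,0,0,0.046,0,0,0,0,0,0,0.046,0,0,0,0,0,0,0.046,0,0,-0.05,0,0,0,0.046, 0,0,-0.1,0,0,0,0.06, 0,0,-0.15,0,0,0,0.06,0,0,-0.15,0,0,0,0.06]'; python3 wp.py .4765,.1575,.11,91 .4765,.1575,-.034,91
```

```text
t: 17.9
position: [0.4972, -0.2051, -0.0266]
eef_rot: [0.69, 0.724, 0.0, 0.002]
wrist_force: [0.3, -0.1, -1.8]
grip_width: 0.0318
t: 18.77
position: [0.5006, -0.2072, 0.129]
eef_rot: [0.69, 0.724, 0.002, 0.007]
wrist_force: [0.3, -0.2, -0.5]
grip_width: 0.0598
t 18.8 pos [ 0.5006 -0.2072  0.129 ] yaw 92.8 tilt 0.84 F [ 0.3 -0.2 -0.5] w 0.0598 j1,j6 [-0.55 -0.6 ]
(0.4765, 0.1575, 0.11, 91.0) [0.3656, -0.0066, 0.016] [0.012, 0.008, 0.031]
(0.4765, 0.1575, -0.034, 91.0) [0.3668, -0.0083, 0.16] [0.012, 0.008, 0.031]
```

```bash
python3 -m jog '[0.05,0,0,0.012,0.008,0.08,0.062, 0.1,0,0,0.012,0.008,0.16,0.062, 0.15,-0.003,0,0.012,0.008,0.24,0.062, 0.2,-0.003,0,0.012,0.008,0.32,0.062, 0.25,-0.004,0,0.012,0.008,0.4,0.062, 0.3,-0.005,0,0.012,0.008,0.48,0.062, 0.35,-0.006,0.01,0.012,0.008,0.557,0.062, 0.366,-0.007,0.016,0.012,0.008,0.557,0.062, 0.366,-0.007,0.016,0.012,0.008,0.557,0.062, 0.366,-0.007,0.016,0.012,0.008,0.557,0.062]'
python3 - <<'E'
from meas import *
import wp
a,T=snap('top');b,S=snap('side')
run(T,S,[('tee',233,324,.008,.05,40),('scr',318,270,.01,.05,90),('valve',430,288,.01,.06,30)])
p=comp(cloud('side',S),286,214,.006,.05,40);print('hexside',*rect(p[:,:2]),len(p))
wp.wp((.4765,.1575,-.034,60.9))
E
```

```text
t: 20.02
position: [0.4762, 0.1566, 0.1098]
eef_rot: [0.862, 0.506, 0.002, -0.0]
wrist_force: [0.2, -0.4, 0.3]
grip_width: 0.0621Traceback (most recent call last):
  File "<stdin>", line 4, in <module>
  File "meas.py", line 5, in run
    p=comp(ct,u,v,z0,z1,rad);zc=np.nanmedian(p[:,2]);us,vs=proj('side',[*np.nanmean(p[:,:2],0),zc])
  File "h.py", line 31, in comp
    ys,xs=np.nonzero(m); i=np.argmin((xs-u)**2+(ys-v)**2); return c[l==l[ys[i],xs[i]]]
                           ~~~~~~~~~^^^^^^^^^^^^^^^^^^^^^
    return _wrapfunc(a, 'argmin', axis=axis, out=out, **kwds)
    return bound(*args, **kwds)
ValueError: attempt to get argmin of an empty sequence
```

Run:
```python
from meas import *
import wp
b,S=snap('side');c=cloud('side',S)
for n,u,v in(('hex',286,214),('tee',270,195)):
    p=comp(c,u,v,.006,.05,30);print(n,*rect(p[:,:2]),len(p),p[:,2].max())
wp.wp((.4765,.1575,-.034,60.9))
```

```text
hex [477.7 155.6] [43.4 45.5] 28.7 322 0.03529201568624707
tee [429.9 234.7] [44.4 57.8] 46.1 279 0.02648036163589984
t 20.2 pos [0.4767 0.1566 0.1103] yaw 60.8 tilt 0.25 F [ 0.6 -0.5 -0.4] w 0.0624 j1,j6 [0.14 0.65]
(0.4765, 0.1575, -0.034, 60.9) [0.0001, -0.0008, 0.1443] [0.002, -0.004, -0.002]
```

```bash
python3 -m jog '[0,-0.001,0.05,0.002,-0.004,0,0.062, 0,-0.001,0.1,0.002,-0.004,0,0.062, 0,-0.001,0.13,0.002,-0.004,0,0.062, 0,-0.001,0.143,0.002,-0.004,0,0.062, 0,-0.001,0.143,0.002,-0.004,0,0.062, 0,-0.001,0.143,0.002,-0.004,0,0,0,-0.001,0.143,0.002,-0.004,0,0,0,-0.001,0.143,0.002,-0.004,0,0,0,-0.001,0.143,0.002,-0.004,0,0]'; python3 -m jog '[0,0,-0.05,0,0,0,0, 0,0,-0.1,0,0,0,0, 0,0,-0.15,0,0,0,0, 0,0,-0.15,0,0,0,0,0,0,-0.15,0,0,0,0]'; python3 wp.py .5606,-.2017,.11,92.8  .5606,-.2017,-.03,92.8
```

```text
t: 21.3
position: [0.4777, 0.1577, -0.0313]
eef_rot: [0.863, 0.506, 0.001, 0.0]
wrist_force: [-0.4, 0.3, 6.8]
grip_width: 0.044
t: 21.92
position: [0.476, 0.1575, 0.1174]
eef_rot: [0.863, 0.506, 0.0, -0.0]
wrist_force: [0.4, 0.0, -2.3]
grip_width: 0.0437
t 21.9 pos [0.476  0.1575 0.1174] yaw 60.8 tilt 0.01 F [ 0.4  0.  -2.3] w 0.0437 j1,j6 [0.15 0.66]
(0.5606, -0.2017, 0.11, 92.8) [-0.2722, 0.2492, 0.0074] [0.0, -0.0, -0.559]
(0.5606, -0.2017, -0.03, 92.8) [-0.2722, 0.2492, 0.1474] [0.0, -0.0, -0.559]
```

```bash
python3 -m jog '[-0.04,0.036,0,0,0,-0.08,0, -0.08,0.072,0,0,0,-0.16,0, -0.12,0.108,0,0,0,-0.24,0, -0.16,0.145,0,0,0,-0.32,0, -0.2,0.181,0,0,0,-0.4,0, -0.24,0.217,0,0,0,-0.48,0, -0.272,0.249,0,0,0,-0.559,0, -0.272,0.249,0.0,0,0,-0.559,0, -0.272,0.249,0,0,0,-0.559,0,-0.272,0.249,0,0,0,-0.559,0]'; python3 wp.py .5606,-.2017,-.023,92.8
```

```text
t: 23.18
position: [0.5595, -0.1996, 0.1161]
eef_rot: [0.689, 0.725, -0.0, -0.001]
wrist_force: [-0.2, -0.2, -1.2]
grip_width: 0.0437
t 23.2 pos [ 0.5595 -0.1996  0.1161] yaw 92.9 tilt 0.17 F [-0.2 -0.2 -1.2] w 0.0437 j1,j6 [-0.49 -0.54]
(0.5606, -0.2017, -0.023, 92.8) [-0.0024, 0.0013, 0.1391] [-0.002, -0.002, 0.001]
```

```bash
python3 -m jog '[-0.002,0.001,0.05,-0.002,-0.002,0,0, -0.002,0.001,0.1,-0.002,-0.002,0,0, -0.002,0.001,0.13,-0.002,-0.002,0,0, -0.002,0.001,0.139,-0.002,-0.002,0,0, -0.002,0.001,0.139,-0.002,-0.002,0,0, -0.002,0.001,0.139,-0.002,-0.002,0,0]'; python3 -m jog '[0,0,0,0,0,0,0.054,0,0,0,0,0,0,0.054,0,0,0,0,0,0,0.054,0,0,-0.05,0,0,0,0.054, 0,0,-0.1,0,0,0,0.06, 0,0,-0.15,0,0,0,0.06,0,0,-0.15,0,0,0,0.06]'; python3 wp.py .4376,.2287,.11,135.5
```

```text
t: 23.92
position: [0.562, -0.2019, -0.0208]
eef_rot: [0.689, 0.725, 0.0, 0.002]
wrist_force: [0.5, -0.3, -0.9]
grip_width: 0.0437
t: 24.8
position: [0.5655, -0.2037, 0.1353]
eef_rot: [0.689, 0.725, 0.002, 0.007]
wrist_force: [-0.2, -0.4, 0.7]
grip_width: 0.0599
t 24.8 pos [ 0.5655 -0.2037  0.1353] yaw 92.9 tilt 0.88 F [-0.2 -0.4  0.7] w 0.0599 j1,j6 [-0.49 -0.54]
(0.4376, 0.2287, 0.11, 135.5) [0.4385, -0.1062, 0.0204] [0.009, 0.013, -0.744]
```

Run:
```python
from meas import *
b,S=snap('side');c=cloud('side',S)
for n,u,v in(('tee',270,195),):
    p=comp(c,u,v,.006,.05,30);print(n,*rect(p[:,:2]),len(p),p[:,2].max())
cv2.imwrite('pics/s7.png',b[120:420,180:480])
```

```text
tee [425.9 229.3] [43.6 44.5] 48.5 225 0.02739839120721277
```

View pics/s7.png

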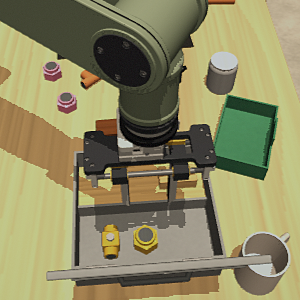

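The valve and union lie in the bay, at crop (111,240) and (146,238). Next, the tee.

```bash
python3 -m jog '[0.05,-0.012,0,0.009,0.013,-0.08,0.075, 0.1,-0.024,0,0.009,0.013,-0.16,0.075, 0.15,-0.036,0,0.009,0.013,-0.25,0.075, 0.2,-0.048,0,0.009,0.013,-0.34,0.075, 0.25,-0.06,0,0.009,0.013,-0.43,0.075, 0.3,-0.073,0,0.009,0.013,-0.52,0.075, 0.35,-0.085,0,0.009,0.013,-0.6,0.075, 0.4,-0.097,0.01,0.009,0.013,-0.68,0.075, 0.4385,-0.106,0.02,0.009,0.013,-0.744,0.075, 0.4385,-0.106,0.02,0.009,0.013,-0.744,0.075, 0.4385,-0.106,0.02,0.009,0.013,-0.744,0.075, 0.4385,-0.106,0.02,0.009,0.013,-0.744,0.075]'
python3 - <<'E'
from meas import *
import wp
b,S=snap('side');c=cloud('side',S)
p=comp(c,270,195,.006,.05,30);print('tee',*rect(p[:,:2]),len(p),p[:,2].max())
wp.wp((.4376,.2287,-.033,135.5))
E
```

```text
t: 26.35
position: [0.4359, 0.2288, 0.1088]
eef_rot: [0.379, 0.925, 0.0, -0.003]
wrist_force: [0.9, -0.9, 0.5]
grip_width: 0.0745
tee [429.4 235.1] [44.8 57.8] 46.9 274 0.026653475063121546
t 26.4 pos [0.4361 0.2288 0.109 ] yaw 135.4 tilt 0.33 F [-0.  -0.3  0.5] w 0.0754 j1,j6 [ 0.3  -0.49]
(0.4376, 0.2287, -0.033, 135.5) [-0.002, 0.0012, 0.142] [-0.001, -0.006, -0.002]
```

```bash
python3 -m jog '[-0.002,0.001,0.05,-0.001,-0.006,0,0.075, -0.002,0.001,0.1,-0.001,-0.006,0,0.075, -0.002,0.001,0.13,-0.001,-0.006,0,0.075, -0.002,0.001,0.142,-0.001,-0.006,0,0.075, -0.002,0.001,0.142,-0.001,-0.006,0,0.075, -0.002,0.001,0.142,-0.001,-0.006,0,0,-0.002,0.001,0.142,-0.001,-0.006,0,0,-0.002,0.001,0.142,-0.001,-0.006,0,0,-0.002,0.001,0.142,-0.001,-0.006,0,0]'; python3 -m jog '[0,0,-0.05,0,0,0,0, 0,0,-0.1,0,0,0,0, 0,0,-0.15,0,0,0,0, 0,0,-0.15,0,0,0,0,0,0,-0.15,0,0,0,0]'; python3 wp.py .6325,-.1982,.12,92.8
```

```text
t: 27.52
position: [0.439, 0.2291, -0.0316]
eef_rot: [0.379, 0.925, 0.001, 0.001]
wrist_force: [0.1, -0.9, 6.3]
grip_width: 0.0558
t: 28.15
position: [0.4374, 0.2287, 0.1173]
eef_rot: [0.379, 0.925, 0.0, 0.001]
wrist_force: [0.4, -0.5, -1.8]
grip_width: 0.0556
t 28.1 pos [0.4374 0.2287 0.1173] yaw 135.4 tilt 0.06 F [ 0.4 -0.5 -1.8] w 0.0556 j1,j6 [ 0.31 -0.49]
(0.6325, -0.1982, 0.12, 92.8) [-0.4386, -0.1671, -0.0024] [0.001, 0.001, 0.744]
```

```bash
python3 -m jog '[-0.045,-0.017,0,0,0,0.08,0, -0.09,-0.034,0,0,0,0.16,0, -0.135,-0.051,0,0,0,0.24,0, -0.18,-0.068,0,0,0,0.32,0, -0.225,-0.085,0,0,0,0.4,0, -0.27,-0.102,0,0,0,0.48,0, -0.315,-0.12,0,0,0,0.56,0, -0.36,-0.137,0,0,0,0.65,0, -0.4,-0.152,0,0,0,0.744,0, -0.4386,-0.167,0,0,0,0.744,0, -0.4386,-0.167,0,0,0,0.744,0, -0.4386,-0.167,0,0,0,0.744,0]'; python3 wp.py .6325,-.1982,-.024,92.8
```

```text
t: 29.65
position: [0.6307, -0.1968, 0.1147]
eef_rot: [0.69, 0.724, -0.0, -0.002]
wrist_force: [0.3, 1.1, -1.4]
grip_width: 0.0555
t 29.6 pos [ 0.6307 -0.1968  0.1147] yaw 92.8 tilt 0.26 F [ 0.3  1.1 -1.4] w 0.0555 j1,j6 [-0.43 -0.48]
(0.6325, -0.1982, -0.024, 92.8) [-0.0019, 0.0022, 0.1387] [-0.004, -0.003, -0.0]
```

```bash
python3 -m jog '[-0.002,0.002,0.05,-0.004,-0.003,0,0, -0.002,0.002,0.1,-0.004,-0.003,0,0, -0.002,0.002,0.13,-0.004,-0.003,0,0, -0.002,0.002,0.138,-0.004,-0.003,0,0, -0.002,0.002,0.138,-0.004,-0.003,0,0, -0.002,0.002,0.138,-0.004,-0.003,0,0]'; python3 -m jog '[0,0,0,0,0,0,0.064,0,0,0,0,0,0,0.064,0,0,0,0,0,0,0.064,0,0,-0.05,0,0,0,0.064, 0,0,-0.1,0,0,0,0.064, 0,0,-0.15,0,0,0,0.064,0,0,-0.15,0,0,0,0.064]'; python3 wp.py .5214,.0653,.11,5.3
```

```text
t: 30.4
position: [0.6493, -0.2136, -0.0026]
eef_rot: [0.688, 0.725, 0.001, 0.023]
wrist_force: [1.5, -18.0, 43.3]
grip_width: 0.0569
t: 31.28
position: [0.6474, -0.2087, 0.1538]
eef_rot: [0.687, 0.726, 0.003, 0.028]
wrist_force: [0.4, 0.3, 0.0]
grip_width: 0.064
t 31.3 pos [ 0.6474 -0.2087  0.1538] yaw 93.1 tilt 3.25 F [0.4 0.3 0. ] w 0.064 j1,j6 [-0.43 -0.49]
(0.5214, 0.0653, 0.11, 5.3) [0.2818, -0.1122, 0.0286] [0.063, -0.004, 1.533]
```

```bash
python3 -m jog '[0.03,0,0,0.063,0,0.18,0.064, 0.06,-0.01,0,0.063,0,0.36,0.064, 0.09,-0.03,0,0.063,0,0.54,0.064, 0.12,-0.04,0,0.063,0,0.72,0.064, 0.15,-0.055,0,0.063,0,0.9,0.064, 0.18,-0.07,0,0.063,0,1.08,0.064, 0.21,-0.08,0,0.063,0,1.26,0.064, 0.25,-0.1,0,0.063,0,1.44,0.064, 0.282,-0.112,0.02,0.063,-0.004,1.533,0.064, 0.282,-0.112,0.02,0.063,-0.004,1.533,0.064, 0.282,-0.112,0.02,0.063,-0.004,1.533,0.064]'
python3 - <<'E'
from meas import *
import wp
wp.wp((.5214,.0653,-.026,5.3))
b,S=snap('side');a,T=snap('top')
cv2.imwrite('pics/s8.png',np.hstack([b[230:430,190:490],a[100:300,340:640]]))
E
```

```text
t: 32.65
position: [0.5207, 0.0659, 0.1181]
eef_rot: [0.999, 0.047, -0.001, 0.0]
wrist_force: [1.0, -0.0, -0.6]
grip_width: 0.0642
t 32.6 pos [0.5207 0.0659 0.1181] yaw 5.4 tilt 0.08 F [ 1.  -0.  -0.6] w 0.0642 j1,j6 [-0.04  1.44]
(0.5214, 0.0653, -0.026, 5.3) [0.0008, 0.0006, 0.1441] [0.0, 0.001, 0.002]
```

View pics/s8.png

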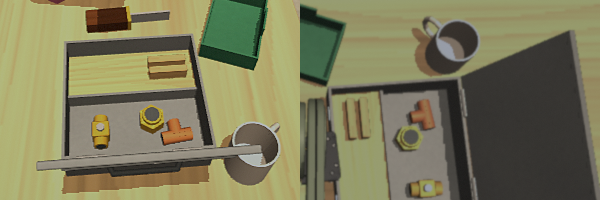

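The valve, union and tee are all in the bay; the union was nudged by a finger but stays inside. The mug and cover are undisturbed. Next, the scraper.

```bash
python3 -m jog '[0,0,0.05,0,0,0,0.064, 0,0,0.1,0,0,0,0.064, 0.001,0.001,0.13,0,0.001,0,0.064, 0.001,0.001,0.143,0,0.001,0,0.064, 0.001,0.001,0.143,0,0.001,0,0.064,0.001,0.001,0.143,0,0.001,0,0.02,0.001,0.001,0.143,0,0.001,0,0,0.001,0.001,0.143,0,0.001,0,0,0.001,0.001,0.143,0,0.001,0,0,0.001,0.001,0.143,0,0.001,0,0]'; python3 wp.py;  python3 -m jog '[0,0,-0.05,0,0,0,0, 0,0,-0.1,0,0,0,0, 0,0,-0.14,0,0,0,0, 0,0,-0.14,0,0,0,0,0,0,-0.14,0,0,0,0]'
python3 - <<'E'
from meas import *
import wp
wp.wp()
b,S=snap('side');c=cloud('side',S);a,T=snap('top');ct=cloud('top',T)
# blade seen: points z .06-.2 ahead of gripper
for n,q in(('side',c),('top',ct)):
    m=(q[...,0]>.575)&(q[...,0]<.68)&(abs(q[...,1]-.07)<.03)&(q[...,2]>.09)&(q[...,2]<.22);p=q[m];print(n,len(p))
    if len(p)>20: print(rect(p[:,:2]),p[:,0].max(),np.percentile(p[:,2],[1,50,99]).round(4),np.polyfit(p[:,0],p[:,1],1),'z slope',np.polyfit(p[:,0],p[:,2],1)[0].round(3))
cv2.imwrite('pics/s9.png',cv2.resize(np.hstack([b[150:300,240:440],a[150:300,240:440]]),None,fx=2,fy=2))
E
```

```text
t: 34.0
position: [0.5246, 0.0643, -0.0226]
eef_rot: [0.999, 0.046, 0.002, 0.0]
wrist_force: [-0.4, 0.8, 6.2]
grip_width: 0.0436
t 34.0 pos [ 0.5246  0.0643 -0.0226] yaw 5.3 tilt 0.25 F [-0.4  0.8  6.2] w 0.0436 j1,j6 [-0.04  1.44]
t: 34.62
position: [0.5224, 0.0644, 0.1157]
eef_rot: [0.999, 0.046, 0.001, -0.0]
wrist_force: [0.3, 0.5, -2.0]
grip_width: 0.0441
t 34.6 pos [0.5224 0.0644 0.1157] yaw 5.3 tilt 0.08 F [ 0.3  0.5 -2. ] w 0.0441 j1,j6 [-0.04  1.44]
side 398
(array([609.6,  71.6]), array([ 8.8, 67.2]), 4.8) 0.6431927177727885 [0.1372 0.1552 0.1696] [0.09198107 0.01393908] z slope -0.013
top 16
```

View pics/s9.png

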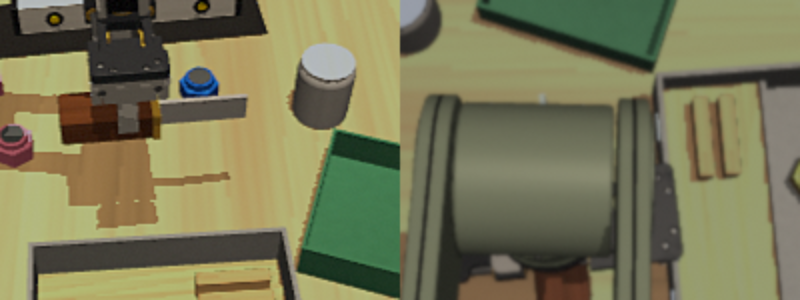

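```bash
python3 wp.py .5424,-.0852,.11,2.9
```

```text
t 34.7 pos [0.5217 0.0644 0.1147] yaw 5.3 tilt 0.05 F [ 0.2 -0.5 -2.1] w 0.0436 j1,j6 [-0.04  1.44]
(0.5424, -0.0852, 0.11, 2.9) [0.0068, 0.1509, 0.0047] [-0.0, 0.001, 0.042]
```

```bash
python3 -m jog '[0.002,0.03,0,0,0,0.01,0, 0.003,0.06,0,0,0,0.02,0, 0.005,0.09,0,0,0,0.03,0, 0.006,0.12,0,0,0,0.042,0, 0.007,0.151,0.003,0,0,0.042,0, 0.007,0.151,0.003,0,0.001,0.042,0, 0.007,0.151,0.003,0,0.001,0.042,0]'
cat > bl.py <<'E'
from meas import *
import wp
def bl(z0,z1,tag=None):
    wp.wp((.5424,-.0852,.075,2.9),(.5424,-.0852,.05,2.9))
    b,S=snap('side');a,T=snap('top')
    for n,d in(('side',S),('top',T)):
        q=cloud(n,d)
        m=(q[...,0]>.58)&(q[...,0]<.69)&(abs(q[...,1]+.08)<.025)&(q[...,2]>z0)&(q[...,2]<z1);p=q[m]
        if len(p)<15: print(n,'blade pts',len(p));continue
        t=p[p[:,2]>np.percentile(p[:,2],99)-.005]
        print(n,len(p),'xmax',np.percentile(p[:,0],99).round(4),'z',np.percentile(p[:,2],[1,99]).round(4),'top edge line y@.6273',np.polyval(np.polyfit(t[:,0],t[:,1],1),.6273).round(4),'slope',np.polyfit(t[:,0],t[:,1],1)[0].round(3), 'all y@',np.polyval(np.polyfit(p[:,0],p[:,1],1),.6273).round(4))
        for nm,u,v in(('L',391,218),('R',404,218)):
            u,v=(u,v) if n=='top' else ((356,287) if nm=='L' else (358,297))
            try:
                c=comp(q,u,v,.05,.064,30);print('  cheek',nm,len(c),*rect(c[:,:2]))
            except Exception as e: print('x')
    if tag: cv2.imwrite('pics/'+tag,cv2.resize(np.hstack([b[200:330,240:440],a[150:280,330:530]]),None,fx=2,fy=2))
E
python3 -c "
from bl import *
bl(.1,.2)"
```

```text
t: 35.6
position: [0.5413, -0.0844, 0.1101]
eef_rot: [1.0, 0.025, -0.001, -0.001]
wrist_force: [1.0, 0.8, -2.2]
grip_width: 0.0438
t 35.6 pos [ 0.5413 -0.0844  0.1101] yaw 2.9 tilt 0.2 F [ 1.   0.8 -2.2] w 0.0438 j1,j6 [-0.31  1.21]
(0.5424, -0.0852, 0.075, 2.9) [0.0011, 0.0009, 0.0351] [-0.002, 0.003, -0.0]
(0.5424, -0.0852, 0.05, 2.9) [0.0012, 0.001, 0.0601] [-0.002, 0.003, -0.0]
side 504 xmax 0.6619 z [0.1317 0.1634] top edge line y@.6273 -0.0814 slope 0.054 all y@ -0.0826
  cheek L 294 [625.7 -69.7] [16.8 74.2] 3.4
  cheek R 310 [626.8 -93.5] [16.9 74.2] 3.1
top blade pts 5
```

```bash
python3 -m jog '[0.001,0.0013,0.02,-0.002,0.003,0,0, 0.001,0.0013,0.04,-0.002,0.003,0,0, 0.001,0.0013,0.06,-0.002,0.003,0,0, 0.001,0.0013,0.066,-0.002,0.003,0,0, 0.001,0.0013,0.066,-0.002,0.003,0,0]'; python3 -c "
from bl import *
bl(.067,.2,'s10.png')"
```

```text
t: 36.33
position: [0.5427, -0.0846, 0.0447]
eef_rot: [1.0, 0.026, 0.001, 0.0]
wrist_force: [-0.3, -0.2, -1.2]
grip_width: 0.0435
t 36.3 pos [ 0.5427 -0.0846  0.0447] yaw 3.0 tilt 0.07 F [-0.3 -0.2 -1.2] w 0.0435 j1,j6 [-0.31  1.21]
(0.5424, -0.0852, 0.075, 2.9) [-0.0003, 0.0006, -0.0303] [0.0, -0.001, 0.002]
(0.5424, -0.0852, 0.05, 2.9) [-0.0003, 0.0006, -0.0053] [0.0, -0.001, 0.002]
side 503 xmax 0.6833 z [0.0673 0.0982] top edge line y@.6273 -0.0814 slope 0.054 all y@ -0.0826
  cheek L 59 [625.5 -76.5] [ 3.6 72.8] 3.8
  cheek R 304 [627.  -93.7] [16.2 74.6] 3.2
top 70 xmax 0.6859 z [0.0676 0.0827] top edge line y@.6273 0.0498 slope -2.189 all y@ -0.0464
  cheek L 116 [644.  -65.7] [13.1 41.6] -0.8
  cheek R 116 [644.  -65.7] [13.1 41.6] -0.8
```

View pics/s10.png

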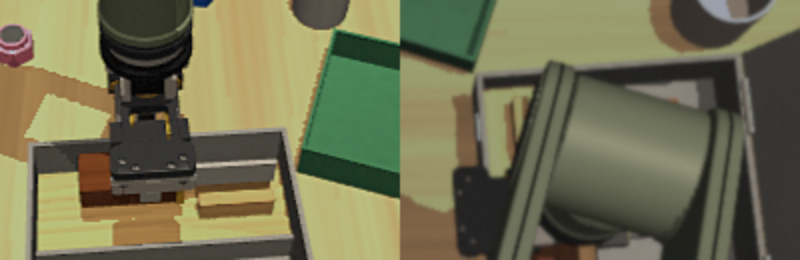

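```bash
python3 -m jog '[0,0.0013,0,0,0,0,0, 0,0.0013,0,0,0,0.002,0, 0,0.0013,0.005,0,0,0.002,0, 0,0.0013,0.01,0,0,0.002,0, 0,0.0013,0.015,0,0,0.002,0, 0,0.0013,0.015,0,0,0.002,0]'; python3 wp.py
```

```text
t: 37.17
position: [0.5431, -0.0863, 0.0299]
eef_rot: [1.0, 0.025, 0.001, 0.0]
wrist_force: [0.0, -0.0, -1.5]
grip_width: 0.0433
t 37.2 pos [ 0.5431 -0.0863  0.0299] yaw 2.9 tilt 0.1 F [ 0.  -0.  -1.5] w 0.0433 j1,j6 [-0.31  1.21]
```

The blade's lower edge is now about 7 mm below the cheek tops with no contact force, so it is in the slot. I carry on down.

```bash
python3 -m jog '[0,0,0.005,0,0,0,0, 0,0,0.01,0,0,0,0, 0,0,0.015,0,0,0,0, 0,0,0.019,0,0,0,0, 0,0,0.021,0,0,0,0, 0,0,0.021,0,0,0,0]'; python3 wp.py
```

```text
t: 37.92
position: [0.543, -0.0863, 0.0087]
eef_rot: [1.0, 0.025, 0.001, 0.0]
wrist_force: [-0.6, -0.7, -1.6]
grip_width: 0.0438
t 37.9 pos [ 0.543  -0.0863  0.0087] yaw 2.9 tilt 0.08 F [-0.6 -0.7 -1.6] w 0.0438 j1,j6 [-0.31  1.21]
```

Nearly home with no force. I lower 2 mm more, release with a small opening and rise.

```bash
python3 -m jog '[0,0,0.001,0,0,0,0, 0,0,0.002,0,0,0,0, 0,0,0.002,0,0,0,0]'; python3 -m jog '[0,0,0,0,0,0,0.056,0,0,0,0,0,0,0.056,0,0,0,0,0,0,0.056,0,0,-0.03,0,0,0,0.056, 0,0,-0.07,0,0,0,0.056, 0,0,-0.12,0,0,0,0.056, 0,0,-0.16,0,0,0,0.056,0,0,-0.16,0,0,0,0.056]'; python3 wp.py .33,-.1,.2,20 .28,-.5,.2,20
```

```text
t: 38.3
position: [0.5433, -0.0864, 0.0075]
eef_rot: [1.0, 0.025, 0.001, 0.0]
wrist_force: [-2.4, 0.6, 4.5]
grip_width: 0.0436
t: 39.3
position: [0.5462, -0.0873, 0.1718]
eef_rot: [1.0, 0.025, 0.005, 0.002]
wrist_force: [0.2, 0.3, -0.4]
grip_width: 0.0558
t 39.3 pos [ 0.5462 -0.0873  0.1718] yaw 2.9 tilt 0.63 F [ 0.2  0.3 -0.4] w 0.0558 j1,j6 [-0.31  1.21]
(0.33, -0.1, 0.2, 20.0) [-0.2163, 0.002, -0.0304] [0.006, -0.01, -0.299]
(0.28, -0.5, 0.2, 20.0) [-0.2863, 0.399, -0.0295] [0.006, -0.01, -0.299]
```

```bash
python3 -m jog '[-0.05,-0.02,-0.02,0,-0.01,0,0.056, -0.1,-0.04,-0.03,0,-0.01,0,0.04, -0.15,-0.08,-0.03,0,-0.01,0,0.02, -0.2,-0.15,-0.03,0,-0.01,0,0, -0.2,-0.2,-0.03,0,-0.01,0,0,-0.2,-0.25,-0.03,0,-0.01,0,0,-0.2,-0.28,-0.03,0,-0.01,0,0,-0.2,-0.28,-0.03,0,-0.01,0,0]'
python3 - <<'E'
from meas import *
import wp
wp.wp()
b,S=snap('side');a,T=snap('top');cs,ct=cloud('side',S),cloud('top',T)
c=np.array([.5582,-.1518]);th=np.radians(2.85);Rm=np.array([[np.cos(th),np.sin(th)],[-np.sin(th),np.cos(th)]])
for n,q,off in(('top',ct,[.001,.0005]),('side',cs,[-.0013,-.0006])):
    X=(q[...,:2]-c-np.array(off))@Rm.T; z=q[...,2]
    m=(X[...,0]>-.12)&(X[...,0]<.03)&(X[...,1]>.035)&(X[...,1]<.1)&(z>.045)&(z<.09);p=X[m];print(n,'handle',*rect(p),np.percentile(z[m],[50,98]).round(4))
    m=(X[...,0]>.028)&(X[...,0]<.118)&(abs(X[...,1]-.0675)<.006)&(z>.0)&(z<.09);p=X[m];print('  slot zone z pct',np.percentile(z[m],[2,50,98]).round(4))
    m=(X[...,0]>-.122)&(X[...,0]<.122)&(X[...,1]>-.11)&(X[...,1]<.012)&(z>.012)&(z<.06)
    k,l,st,ce=cv2.connectedComponentsWithStats(m.astype(np.uint8))
    for i in range(1,k):
        if st[i,4]>120: p=X[l==i];print('  bay',rect(p),z[l==i].max().round(3))
cv2.imwrite('pics/s11.png',np.hstack([cv2.resize(b[240:400,220:420],(400,320)),cv2.resize(a[160:320,350:550],(400,320))]))
cv2.imwrite('pics/f.png',a);
E
```

```text
t: 40.3
position: [0.3306, 0.1835, 0.1969]
eef_rot: [1.0, 0.027, -0.001, 0.002]
wrist_force: [-0.3, 0.5, 0.1]
grip_width: 0.0002
t 40.3 pos [0.3306 0.1835 0.1969] yaw 3.1 tilt 0.32 F [-0.3  0.5  0.1] w 0.0002 j1,j6 [0.28 1.8 ]
top handle [-24.8  65.4] [ 45.4 109. ] 0.1 [0.061  0.0648]
  slot zone z pct [0.027  0.0566 0.0626]
  bay (array([ 75.4, -56.6]), array([41.5, 56.7]), 6.4) 0.033
  bay (array([ 33. , -29.4]), array([44.3, 50.1]), 89.2) 0.041
  bay (array([-64.3, -50.7]), array([31.8, 59.2]), -88.4) 0.047
side handle [-24.9  65.4] [ 46.6 108.8] -0.3 [0.061  0.0641]
  slot zone z pct [0.0286 0.0576 0.0611]
  bay (array([ 32.2, -29.8]), array([45.7, 50.3]), 29.3) 0.041
  bay (array([-64. , -51.1]), array([31.3, 57.9]), 89.8) 0.045
  bay (array([ 75.3, -57.6]), array([44. , 56.9]), 5.2) 0.032
```

View pics/s11.png

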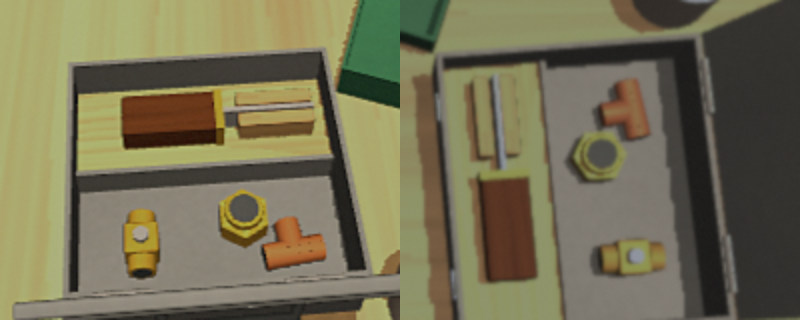

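The blade sits in the slot and the handle lies on the rest at z≈0.030, parallel to the slot, with blade_mid at about x 66. All three fittings are in the bay. Now I go round behind the lid with the fingers closed.

```bash
python3 wp.py .40,-.1,.33,60 .5,-.46,.33,90
```

```text
t 40.4 pos [0.3313 0.1818 0.1973] yaw 2.9 tilt 0.33 F [-0.2  0.2  0. ] w 0.0003 j1,j6 [0.28 1.8 ]
(0.4, -0.1, 0.33, 60.0) [0.054, 0.2856, -0.1313] [0.004, 0.005, -0.996]
(0.5, -0.46, 0.33, 90.0) [0.1356, 0.6502, -0.1295] [0.003, 0.006, -1.52]
```

```bash
python3 -m jog '[0.01,0.03,-0.03,0.004,0.005,-0.12,0, 0.02,0.06,-0.06,0.004,0.005,-0.25,0, 0.03,0.1,-0.09,0.004,0.005,-0.4,0, 0.04,0.15,-0.12,0.004,0.005,-0.55,0, 0.045,0.2,-0.131,0.004,0.005,-0.7,0, 0.05,0.25,-0.131,0.004,0.005,-0.85,0, 0.054,0.286,-0.131,0.004,0.005,-0.996,0, 0.054,0.286,-0.131,0.004,0.005,-0.996,0, 0.054,0.286,-0.131,0.004,0.005,-0.996,0]'; python3 wp.py .48,-.3,.33,75 .52,-.46,.33,90
```

```text
t: 41.52
position: [0.3993, -0.1006, 0.3293]
eef_rot: [0.867, 0.498, -0.0, -0.001]
wrist_force: [0.0, 0.6, -0.4]
grip_width: 0.0006
t 41.5 pos [ 0.3993 -0.1006  0.3293] yaw 59.8 tilt 0.08 F [ 0.   0.6 -0.4] w 0.0006 j1,j6 [-0.46  0.07]
(0.48, -0.3, 0.33, 75.0) [-0.1317, 0.17, -0.0011] [-0.001, -0.001, -0.265]
(0.52, -0.46, 0.33, 90.0) [-0.2498, 0.2851, -0.0013] [-0.001, -0.001, -0.527]
```

```bash
python3 -m jog '[-0.035,0.04,0,0,0,-0.08,0, -0.07,0.08,0,0,0,-0.16,0, -0.105,0.12,0,0,0,-0.24,0, -0.14,0.16,0,0,0,-0.32,0, -0.175,0.2,0,0,0,-0.4,0, -0.21,0.24,0,0,0,-0.48,0, -0.25,0.285,0,0,0,-0.527,0, -0.25,0.285,0,0,0,-0.527,0, -0.25,0.285,0,0,0,-0.527,0]'; python3 -c "
from wp import *
wp((.52,-.46,.21,90),(.52,-.38,.21,90),(.52,-.23,.21,90))
a,T=snap('top');b,S=snap('side');ct=cloud('top',T);m=(ct[...,2]>.27)&(ct[...,2]<.31)&(ct[...,0]>.6)&(ct[...,0]<.72)&(ct[...,1]<-.25);p=ct[m];print(len(p),p.min(0),p.max(0))
cv2.imwrite('pics/t12.png',np.hstack([cv2.resize(a[90:410,320:640],(400,400)),cv2.resize(b,(533,400))[:, :390]]))
"
```

```text
t: 42.65
position: [0.5202, -0.4586, 0.3283]
eef_rot: [0.707, 0.707, 0.0, -0.001]
wrist_force: [-0.1, 0.1, -0.5]
grip_width: 0.0005
t 42.6 pos [ 0.5202 -0.4586  0.3283] yaw 90.0 tilt 0.18 F [-0.1  0.1 -0.5] w 0.0005 j1,j6 [-0.85 -0.85]
(0.52, -0.46, 0.21, 90) [-0.0017, -0.0001, 0.1183] [-0.001, -0.003, 0.0]
(0.52, -0.38, 0.21, 90) [0.0783, -0.0, 0.1185] [-0.001, -0.003, 0.0]
(0.52, -0.23, 0.21, 90) [0.2283, -0.0, 0.1189] [-0.001, -0.003, 0.0]
1747 [ 0.60002822 -0.36791789  0.27000769] [ 0.70167442 -0.33802409  0.30415427]
```

View pics/t12.png

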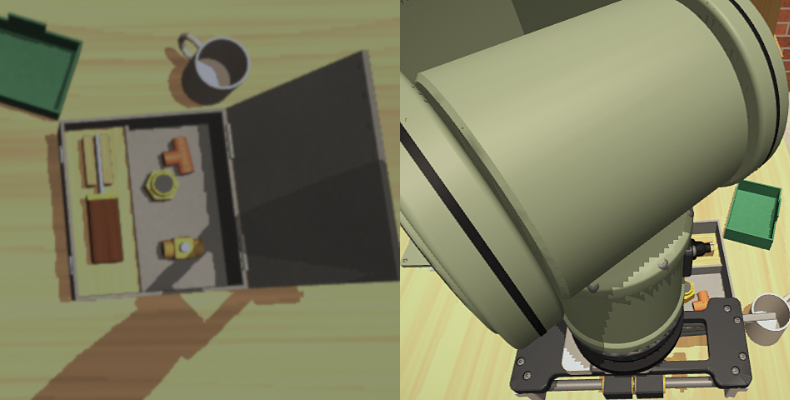

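```bash
python3 -m jog '[0,0,0.05,-0.001,-0.003,0,0, 0,0,0.1,-0.001,-0.003,0,0, 0,0,0.118,-0.001,-0.003,0,0, 0,0,0.118,-0.001,-0.003,0,0, 0.03,0,0.118,-0.001,-0.003,0,0, 0.055,0,0.118,-0.001,-0.003,0,0, 0.055,0,0.118,-0.001,-0.003,0,0]'; python3 wp.py .52,-.245,.21,90
```

```text
t: 43.62
position: [0.5221, -0.4032, 0.2166]
eef_rot: [0.706, 0.708, -0.0, 0.005]
wrist_force: [-0.2, -0.2, 0.4]
grip_width: 0.0007
t 43.6 pos [ 0.5221 -0.4032  0.2166] yaw 90.2 tilt 0.54 F [-0.2 -0.2  0.4] w 0.0007 j1,j6 [-0.79 -0.79]
(0.52, -0.245, 0.21, 90.0) [0.1583, -0.0016, 0.0055] [0.006, 0.007, 0.003]
```

```bash
python3 -m jog '[0.015,0,0.005,0.006,0.007,0,0, 0.03,0,0.005,0.006,0.007,0,0, 0.045,0,0.005,0.006,0.007,0,0, 0.06,0,0.005,0.006,0.007,0,0, 0.075,0,0.005,0.006,0.007,0,0, 0.09,0,0.005,0.006,0.007,0,0]'; python3 -c "
from wp import *
wp((.52,-.245,.21,90))
b,S=env.read_camera('top');c=cloud('top',S);m=(c[...,2]>.24)&(c[...,2]<.335)&(c[...,0]>.62)&(c[...,0]<.71)&(c[...,1]<-.15)&(c[...,1]>-.4);p=c[m];print(len(p),p.min(0),p.max(0))"
```

```text
t: 44.38
position: [0.5217, -0.3119, 0.2107]
eef_rot: [0.706, 0.708, -0.0, -0.0]
wrist_force: [0.2, -0.0, -0.1]
grip_width: 0.0005
t 44.4 pos [ 0.5217 -0.3119  0.2107] yaw 90.2 tilt 0.03 F [ 0.2 -0.  -0.1] w 0.0005 j1,j6 [-0.68 -0.68]
(0.52, -0.245, 0.21, 90) [0.0669, -0.0014, 0.0008] [-0.0, -0.0, 0.003]
1776 [ 0.62007592 -0.29586422  0.24000836] [ 0.69789313 -0.27576977  0.32207802]
```

The lid is near upright (edge at y≈−0.29, z≈0.32). I push it over and withdraw at once.

```bash
python3 -m jog '[0.015,0,0,0,0,0,0, 0.03,0,0,0,0,0,0, 0.045,0,0,0,0,0,0, 0.06,0,0,0,0,0,0, 0.06,0,0,0,0,0,0, 0.02,0,0,0,0,0,0, -0.04,0,0,0,0,0,0, -0.1,0,0,0,0,0,0, -0.12,0,0,0,0,0,0,-0.12,0,0,0,0,0,0,-0.12,0,0,0,0,0,0,-0.12,0,0,0,0,0,0]'; python3 -c "
from wp import *
wp()
a,T=snap('top');c=cloud('top',T);X=c[130:380,350:640].reshape(-1,3);X=X[(X[:,2]>.07)&(X[:,2]<.36)&(X[:,1]>-.28)];print(np.histogram(X[:,2],bins=np.arange(.07,.37,.02))[0])
cv2.imwrite('pics/t13.png',a)"
```

```text
t: 45.92
position: [0.523, -0.4281, 0.211]
eef_rot: [0.705, 0.71, 0.001, -0.001]
wrist_force: [0.5, 0.7, 0.6]
grip_width: 0.0003
t 45.9 pos [ 0.523  -0.4281  0.211 ] yaw 90.4 tilt 0.13 F [0.5 0.7 0.6] w 0.0003 j1,j6 [-0.81 -0.82]
[ 6863 13549     5     0     0     0     0     0     0     0     0     0
     0     0]
```

View pics/t13.png

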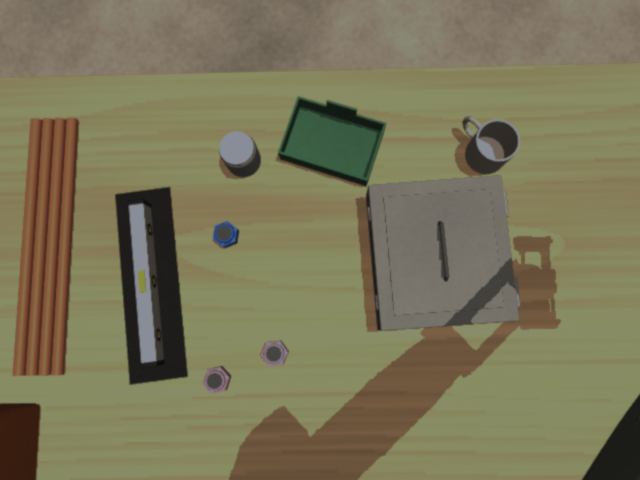

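The lid is shut at (440,255), the level is on the mat, and the tin, mug and cover are where they were. I wait briefly, check that the lid is flat, and hand in.

```bash
python3 -m jog '[0,0,0,0,0,0,0, 0,0,0,0,0,0,0, 0,0,0,0,0,0,0, 0,0,0,0,0,0,0]'; python3 -c "
from wp import *
a,T=snap('top');c=cloud('top',T)[200:310,385:505].reshape(-1,3);c=c[np.isfinite(c[:,2])&(c[:,2]<.097)];A=np.c_[c[:,:2],np.ones(len(c))];print('lid plane',np.linalg.lstsq(A,c[:,2],rcond=None)[0].round(4),np.median(c[:,2]))
env.job_done();print(env.get_state()['t'])"
```

```text
t: 46.48
position: [0.523, -0.4283, 0.211]
eef_rot: [0.705, 0.71, 0.001, -0.001]
wrist_force: [0.7, 0.2, 0.0]
grip_width: 0.0005
lid plane [0.0002 0.0028 0.0921] 0.09191647407922676
the job is handed in; nothing more can be done
the job is handed in; nothing more can be done
```

The job is packed, the lid is shut, and I handed it in at about t = 46.5 s of the 210 s; the hand-in reports no verdict.

**What I did:** I laid the spirit level on the mat and put the valve, union and tee in the bay. No second valve and no bush were on the bench. I slid the scraper blade into its slot, then pushed the lid past upright from behind and withdrew while it fell.

**Last checks:**
- **Level:** within 1 mm of the mat's centre, at the mat's angle of 6.9°.
- **Fittings:** all three inside the bay in both camera views, checked just before closing the lid.
- **Scraper:** underside at about z 0.030 and parallel to the slot, with the blade middle about 66 mm beyond the box centre.
- **Lid:** flat to about 0.003 rad.
- **Bystanders:** the tin, mug and cover looked unmoved in the last picture.

**What went wrong or disagreed:**
- **Finger height:** the real fingertips sat about 40–46 mm higher than the reported TCP. My first two grasps of the level therefore closed above it, and I corrected for the offset afterwards.
- **Contact force:** while I was lowering the tee, something pressed on the union, most likely a finger. The wrist read 43 N, under its 120 N limit. I believe the fingers took that load and not the gripper's body, whose limit is 40 N, but I could not confirm it. The union moved about 4 cm and stayed in the bay.
- **Bench contact:** grasping the valve pressed on the bench with about 23 N.

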